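# Serve walnuts with the scoop

## Task

The film is about to start: with the metal scoop, move at least three walnuts from the wooden tray into the white bowl, without touching the nuts with the gripper and with none spilled. Then stand the scoop upright on its bottom in the middle of the cork mat and let go of it; leave the other things on the table where they are.

Things in the scene. Friction and masses are not known exactly. Their poses are not given: they have to be found in the camera images.
- tray: Oblong open wooden tray, fixed to the table, 106 x 272 (its y) x 56 high. Origin: centre of its underside. Flat inner floor at z = 8, 90 (x) by 170 (y from -85 to +85). At each y end a board slopes at 45 degrees from the floor's end up and outward to y = +-132, z = 55. Upright walls along both long sides, 8 thick, inner faces at x = +-45, top z = 56
- scoop: Aluminium hand scoop, 0.16 kg, standing on its bottom on the mat. Origin: centre of its underside; x out of its open front. Bottom 2 thick, x -43 to +45 (lip), 76 wide. Back wall 40 high at x = -43; side walls to x = +31, 40 high at the back, 30 in front, 65 apart at the back, 70 in front. Black handle, 18 wide (y), 28 deep, rising from (x -38, z 30) to (x -115, z 115)
- scoop_grip (a point): Point to grip on the centre line of the scoop's handle: in the scoop's frame x = -85, y = 0, z = 82; pinch across y (18 wide). Axes as the scoop's
- scoop_lip (a point): Middle of the scoop's front lip: in the scoop's frame x = +45, y = 0, z = 1. Axes as the scoop's
- mat: Rectangular cork mat, 150 (its x) x 120 (its y) x 5 thick, fixed flat on the table, the scoop's place. Origin: centre of its underside; upper face at z = 5
- bowl: White ceramic bowl, loose, 0.4 kg, 150 across the rim, 58 high, 68 across the foot, walls 4, inner floor at z = 5. Origin: centre of its underside
- nut0: Walnut in its shell, about 33 long and 28 thick, 12 g, at the start lying in the tray. Origin: its centre; x along its length
- nut1: Walnut in its shell, about 33 long and 28 thick, 12 g, at the start lying in the tray. Origin: its centre; x along its length
- nut2: Walnut in its shell, about 33 long and 28 thick, 12 g, at the start lying in the tray. Origin: its centre; x along its length
- nut3: Walnut in its shell, about 33 long and 28 thick, 12 g, at the start lying in the tray. Origin: its centre; x along its length
- nut4: Walnut in its shell, about 33 long and 28 thick, 12 g, at the start lying in the tray. Origin: its centre; x along its length
- remote: Bystander, to be left alone: black remote control, 170 (its x) x 46 x 20, lying flat. Origin: centre of its underside
- nutcracker: Bystander, to be left alone: steel pliers-type nutcracker, 160 (its x) x 62 x 14, lying flat. Origin: centre of its underside
- mug: Bystander, to be left alone: blue ceramic mug, 82 across, 90 high, with a side handle. Origin: centre of its underside
- candle: Bystander, to be left alone: candle in an amber glass, 68 across, 60 high. Origin: centre of its underside
- case: Bystander, to be left alone: grey spectacles case, 60 x 160 (its y) x 35. Origin: centre of its underside
- coasters: Bystander, to be left alone: stack of dark square wooden coasters, 96 x 95 x 30. Origin: centre of its underside
Not all that is in view belongs to the job. Leave any purple or turquoise look-alike of the nut2 alone.

How it is judged:
By the outcome, as a careful person would: the job done as asked, in the order asked, and still so for the second after the job is handed in, with the robot touching nothing.
It also fails if it takes over 72 s, if anything falls off the work surface, if the arm or the gripper's body presses on something with over 40 N, if the wrist force passes 120 N, or if a joint passes its speed limit or range.

## Robot

A 7-joint arm with a two-finger parallel gripper is mounted at the origin on the work surface. World frame = base frame: x ahead of the robot, y to its left, z up, the work surface at z = 0. Lengths are in m, angles in rad, forces in N, time in s.
With the tool pointing down it reaches from about 0.4 to 0.85 m from the base axis. Payload 4.5 kg.
Tool frame: the origin (TCP) lies at the very end of the fingers, on their centre line; the grasp point (between the pads) lies 19 mm behind it; z points along the fingers, y is the direction in which the jaws open and shut (so a half turn about z gives the same grasp; the last joint's range is limited). The gripper opens to 88 mm and grips with 3 to 60 N. Pads are 18 mm wide; open, the fingers measure 123 mm over their backs; the gripper's body (75 mm by 187 mm) begins 45 mm behind the grasp point.
Start: joints at [1.265, 0.689, -0.195, 1.565, 0.157, 0.902, -0.215], TCP at [0.208, -0.589, 0.239] pointing down, gripper open.
Joint ranges: [-3.01, 3.01], [-0.46, 2.08], [-1.47, 1.51], [0.13, 2.56], [-1, 4.14], [0.04, 2.09], [-2.66, 2.66]. Speed limits (rad/s): [2.57, 2.57, 3.14, 3.14, 3.14, 3.14, 3.14].

## Interface

Orientations are given as a unit quaternion [x, y, z, w].
In Python, from cell import get_state, snapshot, sign_off, find_in, regions_of, place_of gives the robot as it stands. The module is installed in compiled form; this text tells all that it offers.
- The arm moves only by the tool play_rows, never from a script. Its argument "commands" is a list of rows, each a list of 5 numbers: the closure, from -1 (fully open) to 1 (shut), so that 0 is half open, then the shift along the tool's x, y, z in mm, then the turn about the tool's z in rad. A call has 1 to 20 rows; each row is the pose to reach, as a shift and turn from the pose measured when the call began, along the tool's axes at that moment; what a row does not reach only later rows make up. A row lasts 1/12 s, in which the tool goes at most 41.7 mm and 7.16 degrees, less where a joint would pass 70% of its speed; a pose out of reach is approached as far as the arm can. A call with a gripper value outside its range is refused whole. The fingers move at their own pace and stop on an object; "force" is the grip in N (left out, the last holds). Time passes only in rows, so rows that repeat a pose let the fingers close. It gives the time, the measured TCP pose, the force and the opening at its end, in the units of the state.
- get_state(): the state, without advancing time (a new reading comes with each control period).
- snapshot(name): name is "scene" or "side" or "wrist"; returns a dict with "img" (400x640x3 uint8, red, green, blue), "depth" (400x640 float32, m along the optical axis (not along the pixel's ray), 0 where there is no reading), "K" (3x3 intrinsics, pixels), "rvec" (rotation vector, rad) and "tvec" (3), from world to camera coordinates, as OpenCV has them. Camera axes: x right, y down, z forward; pixel columns grow to the right and rows downward; lengths in m; the calibration is good to about 2 mm. A picture is of the moment at which its call begins.
- sign_off(): hands the job in, once; it reports no verdict.
Trained networks look in a picture, given as the dict that the camera call returned (one of the last four; its "shot" number tells which), for a name from the list of things; names that differ only in an ending like _2 or _b are one class to them, and where a whole thing is asked for, a point or a joint stands for the part that bears it (a point fixed in the world has none). Each returns a list of dicts, best first, with "confidence" (0 to 1); they miss things now and then, are a little off and sometimes report something else, mostly with a low value. They report only what shows in the picture. A call takes as long as a camera call. They do not tell look-alikes from the thing itself.
- find_in(picture, target): "rect" ([left, top, right, bottom] in pixels, round what is visible of it).
- regions_of(picture, target): "region" (400x640 bool, what is visible of it) and "rect" ([left, top, right, bottom] in pixels, round what is visible of it).
- place_of(picture, target): "point" ([row, column] in pixels: a listed point, or the origin of a listed thing).
The state is a dict: "t": time; "joint_pos": joint angles; "joint_vel": joint speeds; "effort": joint torques, N m; "tcp_pos": TCP position; "eef_rot": TCP orientation; "contact_force": force on the tool from outside, world axes, zero at the start; "ft_torque": the same for the moment, N m; "finger_gap": finger opening in m.
Only numpy, scipy, OpenCV 4.12 (cv2) and the standard library are available. Lean on these libraries where they do the work, as an engineer would, in place of code of your own. Each camera call takes 0.05 s, during which the arm holds its last target. There are 200 camera calls.

## Working session

There is one attempt and no reset: what is moved stays moved. The work goes in short steps, Python scripts to look and compute and a tool call to move; the robot and the scene stay as the last step left them, time stands still between calls to the robot, and variables do not carry over. Pictures are saved under pics/ and viewed, about 8 in all and at most 12, crops included, and the job is handed in when it is done.

Besides the shell and the picture viewer there is one more tool, called in YAML: its name, and indented under it one key for each argument. play_rows: Moves the arm, as the interface text tells. Its arguments: {"type":"object","properties":{"commands":{"type":"array"},"force":{"type":"number"}},"required":["commands"]}

```bash
mkdir -p pics; cat > h.py <<'E'
import numpy as np, cv2
from cell import *
from scipy.spatial.transform import Rotation as R
def cloud(s):
    K=s["K"];d=s["depth"];v,u=np.mgrid[0:400,0:640]
    p=np.stack([(u-K[0,2])/K[0,0]*d,(v-K[1,2])/K[1,1]*d,d],-1)
    Rm=cv2.Rodrigues(np.array(s["rvec"],float))[0]
    P=(p-np.array(s["tvec"]).ravel())@Rm
    P[d<=0]=np.nan
    return P
def pix(s,P): return cv2.projectPoints(np.atleast_2d(np.array(P,float)),np.array(s["rvec"],float),np.array(s["tvec"],float),s["K"],None)[0][:,0]
def save(s,n): cv2.imwrite("pics/"+n,s["img"][:,:,::-1])
E
python3 - <<'E'
from h import *
st=get_state();print(st)
for c in ["scene","side","wrist"]:
    s=snapshot(c);save(s,c+"0.png");P=cloud(s)
    cam=-cv2.Rodrigues(np.array(s["rvec"],float))[0].T@np.array(s["tvec"]).ravel();print(c,cam.round(3))
    for n in ["tray","scoop","mat","bowl","nut2","remote","nutcracker","mug","candle","case","coasters"]:
        for r in regions_of(s,n)[:7]:
            if r["confidence"]<.3: continue
            q=P[r["region"]];q=q[~np.isnan(q[:,0])]
            print(c,n,round(r["confidence"],2),np.array(r["rect"]).astype(int),np.median(q,0).round(3),q.min(0).round(3),q.max(0).round(3))
E
python3 - <<'E'
import cv2,numpy as np
a=[cv2.imread(f"pics/{c}0.png") for c in ["scene","side"]]
E
```

```text
{'t': 0.0, 'joint_pos': array([ 1.26479854,  0.68999338, -0.19454199,  1.56634476,  0.1573146 ,
        0.9024755 , -0.21507129]), 'joint_vel': array([-0.00033831, -0.00031228, -0.00060176, -0.00106697, -0.00048526,
        0.00111437, -0.00138813]), 'effort': array([-1.53562643e-03, -5.27559078e+01, -1.26707554e+00, -1.53434622e+01,
       -5.26380027e-02,  6.58950390e-03,  1.75427722e-04]), 'tcp_pos': array([ 0.20806639, -0.58868369,  0.23790468]), 'eef_rot': array([ 9.85589291e-01,  1.69153528e-01, -2.14203016e-04, -8.87471439e-04]), 'contact_force': array([0.02366711, 0.52858219, 0.38335095]), 'ft_torque': array([ 0.01321772, -0.0200772 , -0.03609051]), 'finger_gap': 0.08813642417049034}
scene [1.185 0.622 0.935]
scene tray 0.87 [219 124 318 187] [ 0.493 -0.272  0.033] [ 0.412 -0.471 -0.002] [ 0.573 -0.138  0.061]
scene scoop 0.8 [309 191 378 239] [0.538 0.045 0.028] [ 0.469 -0.033  0.003] [0.616 0.112 0.129]
scene mat 0.73 [304 205 353 244] [0.577 0.048 0.005] [ 0.466 -0.068 -0.002] [0.644 0.113 0.038]
scene bowl 0.78 [403 231 469 286] [0.464 0.288 0.028] [ 0.359  0.222 -0.005] 
[... 2320 characters left out ...]
11 332] [ 0.362 -0.111  0.012] [ 0.282 -0.132 -0.004] [ 0.452 -0.063  0.017]
side mug 0.74 [420 215 469 274] [ 0.734 -0.196  0.054] [ 0.695 -0.237 -0.003] [ 0.849 -0.119  0.093]
side mug 0.69 [338 139 360 169] [0.721 0.149 0.053] [ 0.696  0.129 -0.001] [0.805 0.256 0.07 ]
side candle 0.8 [336 137 360 172] [0.721 0.15  0.052] [ 0.696  0.129 -0.003] [0.808 0.253 0.07 ]
side case 0.89 [288 104 321 143] [0.691 0.344 0.033] [ 0.66   0.28  -0.004] [0.746 0.441 0.038]
side coasters 0.77 [440 284 513 352] [ 0.69  -0.351  0.029] [ 0.648 -0.396 -0.004] [ 0.764 -0.291  0.033]
side coasters 0.46 [266 181 341 234] [0.541 0.044 0.026] [ 0.462 -0.029 -0.002] [0.619 0.211 0.128]
wrist [ 0.281 -0.565  0.385]
```

View pics/scene0.png

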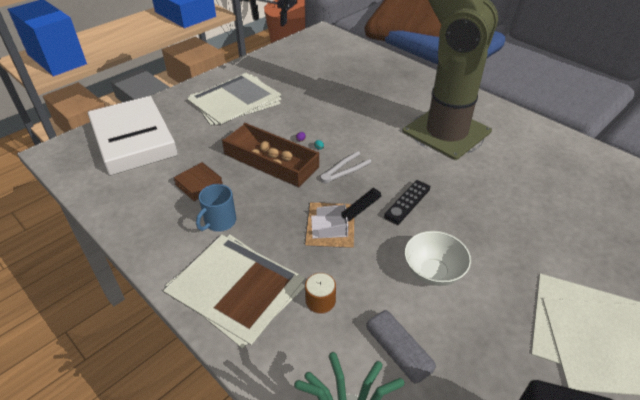

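View pics/side0.png

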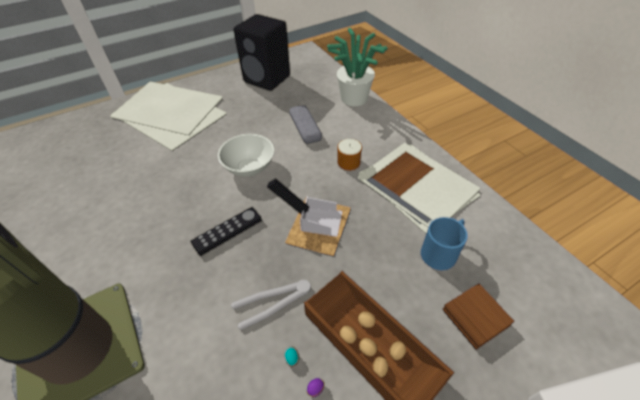

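The pictures show five nuts in the tray, around (268,152) in scene and (370,345) in side. The purple and turquoise look-alikes lie outside it, and the scoop stands on the mat with its handle pointing toward the base. The tool can't tilt, so I plan to let the scoop pitch about the pinch axis. Next I'll fit the poses.

```bash
cat >> h.py <<'E'
def pts(s,n,k=0):
    P=cloud(s); r=[r for r in regions_of(s,n)][k]; m=cv2.erode(r["region"].astype(np.uint8),np.ones((2,2)))>0
    q=P[m]; c=s["img"][m]; ok=~np.isnan(q[:,0]); return q[ok],c[ok]
def rect(q): 
    r=cv2.minAreaRect((q[:,:2]*1000).astype(np.float32)); return np.round(r[0],1),np.round(r[1],1),round(r[2],1)
E
python3 - <<'E'
from h import *
for c in ["scene","side"]:
    s=snapshot(c)
    q,_=pts(s,"tray");print(c,"tray all",rect(q[q[:,2]>0.012]),"rim",rect(q[(q[:,2]>.048)]))
    q,_=pts(s,"mat");m=(q[:,2]<.012)&(q[:,2]>.002);print("mat",rect(q[m]))
    q,_=pts(s,"bowl");t=q[q[:,2]>.05]
    A=np.c_[2*t[:,:2],np.ones(len(t))];x=np.linalg.lstsq(A,(t[:,:2]**2).sum(1),rcond=None)[0];print("bowl",x[:2],np.sqrt(x[2]+x[:2]@x[:2]),len(t))
    q,col=pts(s,"scoop");h=q[(q[:,2]>.055)];b=h[:,:2]-h[:,:2].mean(0)
    v=np.linalg.svd(b)[2][0]
    print("handle",h.mean(0),"dir deg",np.degrees(np.arctan2(v[1],v[0])),len(h),h[h[:,2].argmax()], "extent",(b@v).min(),(b@v).max())
    for n in ["scoop","scoop_grip","scoop_lip","mat"]:
        for r in place_of(s,n)[:1]: 
            i,j=np.round(r["point"]).astype(int);print(n,r["confidence"],(i,j),cloud(s)[i,j])
    Z=[cv2.resize(s["img"][y:y+100,x:x+160,::-1],None,fx=4,fy=4,interpolation=cv2.INTER_CUBIC) for (x,y) in ([(290,150)] if c=="scene" else [(240,160)])]
    cv2.imwrite(f"pics/z_{c}.png",Z[0])
E
```

```text
scene tray all (array([ 491. , -280.9]), array([112.1, 273.7]), 12.5) rim (array([ 490.2, -281.4]), array([110.1, 271.7]), 12.6)Traceback (most recent call last):
  File "<stdin>", line 5, in <module>
  File "h.py", line 14, in pts
    P=cloud(s); r=[r for r in regions_of(s,n)][k]; m=cv2.erode(r["region"].astype(np.uint8),np.ones((2,2)))>0
                  ~~~~~~~~~~~~~~~~~~~~~~~~~~~~^^^
IndexError: list index out of range
```

```bash
sed -i 's/    P=cloud(s); r=.*k\]; m=/    P=cloud(s); L=[r for r in regions_of(s,n)]\n    if len(L)<=k: print("MISS",n); return np.zeros((0,3)),np.zeros((0,3))\n    r=L[k]; m=/' h.py
python3 - <<'E'
from h import *
for c in ["scene","side"]:
    s=snapshot(c)
    q,_=pts(s,"tray");len(q) and print(c,"tray all",rect(q[q[:,2]>0.012]),"rim",rect(q[(q[:,2]>.048)]))
    q,_=pts(s,"mat");m=(q[:,2]<.012)&(q[:,2]>.002);len(q) and print("mat",rect(q[m]))
    q,_=pts(s,"bowl");t=q[q[:,2]>.05]
    if len(q):
        A=np.c_[2*t[:,:2],np.ones(len(t))];x=np.linalg.lstsq(A,(t[:,:2]**2).sum(1),rcond=None)[0];print("bowl",x[:2],np.sqrt(x[2]+x[:2]@x[:2]),len(t))
    q,col=pts(s,"scoop");h=q[(q[:,2]>.055)]
    if len(h):
        b=h[:,:2]-h[:,:2].mean(0);v=np.linalg.svd(b)[2][0]
        print("handle",h.mean(0),"dir deg",np.degrees(np.arctan2(v[1],v[0])),len(h),h[h[:,2].argmax()], "extent",(b@v).min(),(b@v).max())
    for n in ["scoop","scoop_grip","scoop_lip","mat"]:
        for r in place_of(s,n)[:1]: 
            i,j=np.round(r["point"]).astype(int);print(n,r["confidence"],(i,j),cloud(s)[i,j])
E
```

```text
scene tray all (array([ 491.4, -280.4]), array([111.5, 271. ]), 12.1) rim (array([ 491.4, -280.1]), array([110.8, 270.8]), 12.8)
mat (array([551.8,  21.5]), array([150., 118.]), 41.5)
bowl [0.48705867 0.2967496 ] 0.07079633400079767 478
handle [0.50449275 0.08356055 0.09122148] dir deg -44.013961488856914 353 [0.48660287 0.09790458 0.128867  ] extent -0.03855135262527422 0.044104506848228586
scoop 0.9 (np.int64(230), np.int64(326)) [0.59153746 0.04496681 0.03209883]
scoop_grip 0.74 (np.int64(226), np.int64(328)) [0.56386544 0.02502442 0.01032737]
scoop_lip 0.56 (np.int64(226), np.int64(312)) [ 0.58943497 -0.00700422  0.00550328]
mat 0.86 (np.int64(228), np.int64(328)) [0.5897671  0.04999504 0.04181425]
side tray all (array([ 487.5, -286.4]), array([106.8, 269.5]), 12.2) rim (array([ 487.6, -286.5]), array([106.6, 269.6]), 12.4)
mat (array([547.9,  14.6]), array([146.6, 115. ]), 41.3)
bowl [0.48336119 0.29211037] 0.07102308867967055 264
handle [0.49537017 0.07093535 0.09003756] dir deg -38.37789577539531 414 [0.47796728 0.09189875 0.12768251] extent -0.03856091683766505 0.043195053277759125
scoop 0.94 (np.int64(222), np.int64(320)) [0.5535671  0.02139116 0.00551562]
scoop_grip 0.7 (np.int64(194), np.int64(284)) [0.48971114 0.07173361 0.09668673]
scoop_lip 0.93 (np.int64(224), np.int64(340)) [ 0.59219117 -0.00860253  0.00503687]
mat 0.71 (np.int64(225), np.int64(318)) [ 0.53371796 -0.00398367  0.03581742]
```

```bash
cat >> h.py <<'E'
def row(p,yaw):
    st=get_state(); M=R.from_quat(st["eef_rot"]).as_matrix()
    cy=np.degrees(np.arctan2(M[1,0],M[0,0])); d=(yaw-cy+180)%360-180
    print("cur",st["tcp_pos"].round(4),"yaw",cy.round(1),"t",round(st["t"],2),"-> shift",(M.T@(np.array(p)-st["tcp_pos"])*1000).round(1),"turn",round(-np.radians(d),3))
E
python3 -c "
from h import *
row([.494,.078,.24],137)"
```

```text
cur [ 0.2083 -0.5893  0.2387] yaw 19.5 t 2.85 -> shift [ 491.7 -533.9   -1.3] turn -2.051
```

play_rows:
  commands:
    - [-1,492,-534,-1,-2.05]
    - [-1,492,-534,-1,-2.05]
    - [-1,492,-534,-1,-2.05]
    - [-1,492,-534,-1,-2.05]
    - [-1,492,-534,-1,-2.05]
    - [-1,492,-534,-1,-2.05]
    - [-1,492,-534,-1,-2.05]
    - [-1,492,-534,-1,-2.05]
    - [-1,492,-534,-1,-2.05]
    - [-1,492,-534,-1,-2.05]
    - [-1,492,-534,-1,-2.05]
    - [-1,492,-534,-1,-2.05]
    - [-1,492,-534,-1,-2.05]
    - [-1,492,-534,-1,-2.05]
    - [-1,492,-534,-1,-2.05]
    - [-1,492,-534,-1,-2.05]
    - [-1,492,-534,-1,-2.05]
    - [-1,492,-534,-1,-2.05]
    - [-1,492,-534,-1,-2.05]
    - [-1,492,-534,-1,-2.05]

```text
t: 4.52
tcp_pos: [0.4943, 0.0789, 0.2396]
eef_rot: [0.366, 0.931, -0.0, -0.0]
contact_force: [-0.2, -0.6, -0.4]
finger_gap: 0.088
```

```bash
python3 - <<'E'
from h import *
st=get_state();print(st["joint_pos"].round(2))
row([.494,.078,.24],137)
s=snapshot("wrist");save(s,"w1.png");P=cloud(s)
q,_=pts(s,"scoop")
h=q[q[:,2]>.06];print(len(h))
for lo in np.arange(.05,.13,.01):
    a=q[(q[:,2]>lo)&(q[:,2]<lo+.01)]
    if len(a): print(round(lo,2),len(a),np.median(a,0).round(4),a.min(0).round(3),a.max(0).round(3))
q,_=pts(s,"mat");len(q) and print("mat",rect(q[q[:,2]<.012]))
for n in ["scoop","scoop_grip","scoop_lip","mat"]:
    for r in place_of(s,n)[:1]:
        i,j=np.round(r["point"]).astype(int);print(n,r["confidence"],(i,j),cloud(s)[i,j])
E
```

```text
[ 0.2   0.61 -0.73  1.92  0.54  0.82  0.  ]
cur [0.4943 0.0789 0.2396] yaw 137.0 t 4.52 -> shift [-0.4 -0.9 -0.4] turn 0.0
1038
0.05 57 [0.5301 0.048  0.0552] [0.521 0.04  0.05 ] [0.537 0.058 0.06 ]
0.06 71 [0.5233 0.0542 0.0656] [0.513 0.046 0.06 ] [0.531 0.063 0.07 ]
0.07 69 [0.517  0.0598 0.0747] [0.507 0.052 0.07 ] [0.524 0.069 0.08 ]
0.08 83 [0.5102 0.0659 0.0851] [0.501 0.059 0.08 ] [0.518 0.075 0.09 ]
0.09 92 [0.504  0.0728 0.0954] [0.495 0.065 0.09 ] [0.511 0.082 0.1  ]
0.1 99 [0.4969 0.0787 0.1049] [0.488 0.07  0.1  ] [0.504 0.088 0.11 ]
0.11 281 [0.4735 0.0982 0.116 ] [0.463 0.076 0.11 ] [0.497 0.11  0.12 ]
0.12 343 [0.4783 0.0945 0.1248] [0.467 0.082 0.12 ] [0.49  0.105 0.129]
mat (array([549.5,  17.1]), array([151.3, 123. ]), 41.6)
scoop 0.98 (np.int64(225), np.int64(323)) [0.55630038 0.02647126 0.00702757]
scoop_grip 0.69 (np.int64(182), np.int64(323)) [0.48960648 0.08648669 0.11698253]
scoop_lip 0.95 (np.int64(255), np.int64(323)) [ 0.59021972 -0.00489598  0.00837063]
```

View pics/w1.png

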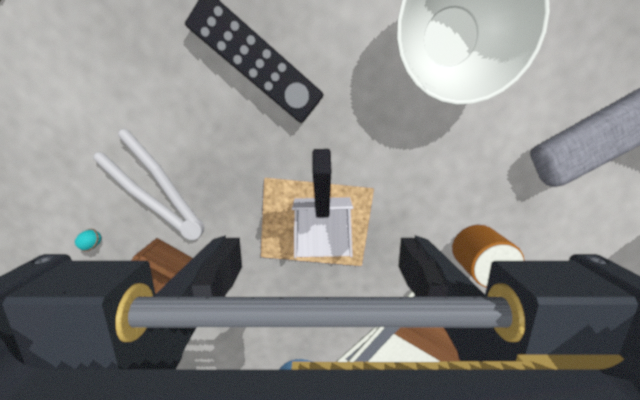

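The wrist view shows the scoop at (322,220), aligned with the tool to about 1°, and its handle end near (321,155). The measured scoop yaw is -42°. I'll descend and grip.

```bash
python3 -c "
from h import *
row([.4912,.084,.071],138)"
```

```text
cur [0.494  0.0769 0.2397] yaw 136.8 t 4.87 -> shift [  7.    3.3 168.7] turn -0.021
```

play_rows:
  commands:
    - [-1,7,3,60,-0.02]
    - [-1,7,3,100,-0.02]
    - [-1,7,3,130,-0.02]
    - [-1,7,3,150,-0.02]
    - [-1,7,3,169,-0.02]
    - [-1,7,3,169,-0.02]
    - [-1,7,3,169,-0.02]
    - [1,7,3,169,-0.02]
    - [1,7,3,169,-0.02]
    - [1,7,3,169,-0.02]
    - [1,7,3,169,-0.02]
    - [1,7,3,169,-0.02]
    - [1,7,3,169,-0.02]
    - [1,7,3,169,-0.02]
    - [1,7,3,169,-0.02]
  force: 40

```text
t: 6.12
tcp_pos: [0.491, 0.0838, 0.0708]
eef_rot: [0.359, 0.933, -0.0, 0.0]
contact_force: [-0.5, 0.7, -0.2]
finger_gap: 0.0372
```

play_rows:
  commands:
    - [1,0,0,-5,0]
    - [1,0,0,-10,0]
    - [1,0,0,-15,0]
    - [1,0,0,-20,0]
    - [1,0,0,-20,0]
    - [1,0,0,-20,0]

```text
t: 6.62
tcp_pos: [0.4911, 0.0837, 0.0911]
eef_rot: [0.359, 0.933, -0.0, 0.0]
contact_force: [0.5, 0.3, -2.9]
finger_gap: 0.0179
```

```bash
cat >> h.py <<'E'
def tilt(cams=("scene","side"),view=None):
    # scoop pitch (nose-down +) from bottom/handle points: fit in tool-aligned plane
    st=get_state(); M=R.from_quat(st["eef_rot"]).as_matrix(); f=-M[:,0]; l=M[:,1]; g=st["tcp_pos"]-M[:,2]*.019
    out=[]
    for c in cams:
        s=snapshot(c); q,_=pts(s,"scoop")
        if view: save(s,f"{view}_{c}.png")
        if not len(q): continue
        d=q-g; a=np.c_[d@f,d[:,2],d@l]*1000; a=a[(abs(a[:,2])<45)&(abs(a[:,0])<200)&(a[:,1]<60)]
        i=np.argsort(a[:,0])
        far=a[np.argsort(np.hypot(a[:,0],a[:,1]))[-15:]]
        lip=np.median(far,0); ang=np.degrees(-np.arctan2(lip[1],lip[0]))-np.degrees(np.arctan2(84,133))
        print(c,len(a),"far pt",lip.round(0),"r",np.hypot(*lip[:2]).round(0),"(157) tilt~",ang.round(1),"low",a[a[:,1]<a[:,1].min()+8].mean(0).round(0))
    print("g",g.round(4),"force",st["contact_force"].round(1),"gap",st["finger_gap"],"t",round(st["t"],2))
E
python3 -c "
from h import *
tilt(view='a')"
```

```text
MISS scoop
MISS scoop
g [0.4911 0.0837 0.1101] force [ 0.5  0.3 -2.9] gap 0.017882283701132276 t 6.62
```

```bash
python3 -c "
from h import *
a=cv2.imread('pics/a_scene.png')[150:270,270:430];b=cv2.imread('pics/a_side.png')[130:260,210:390]
a=cv2.resize(a,(480,360),interpolation=2);b=cv2.resize(b,(498,360),interpolation=2)
cv2.imwrite('pics/a.png',cv2.resize(np.hstack([a,b]),(790,291)))
s=snapshot('side');print(len(regions_of(s,'scoop')),[ (r['confidence'],r['rect']) for r in find_in(s,'scoop')])"
```

```text
2 [(0.93, [283.7, 189.6, 340.9, 235.5]), (0.41, [235.9, 279.2, 311.3, 333.0])]
```

View pics/a.png

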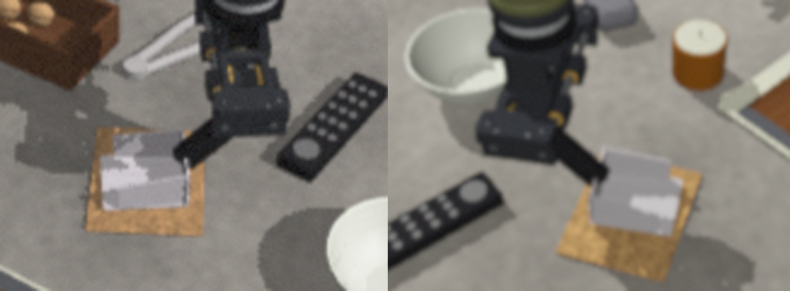

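The fingers closed while lifting, so the scoop is still on or near the mat, gripped too high. I'll set it down and regrip at the right height.

play_rows:
  commands:
    - [1,0,0,10,0]
    - [1,0,0,20,0]
    - [1,0,0,20,0]
    - [0.2,0,0,20,0]
    - [0.2,0,0,20,0]
    - [0.2,0,0,20,0]
    - [0.2,0,0,20,0]
    - [1,0,0,20,0]
    - [1,0,0,20,0]
    - [1,0,0,20,0]
    - [1,0,0,20,0]
    - [1,0,0,20,0]
    - [1,0,0,20,0]
    - [1,0,0,20,0]
    - [1,0,0,20,0]
    - [1,0,0,20,0]
  force: 50

```text
t: 8.3
tcp_pos: [0.4908, 0.0837, 0.0706]
eef_rot: [0.359, 0.933, -0.001, -0.0]
contact_force: [-0.5, -0.7, -1.0]
finger_gap: 0.0175
```

```bash
python3 -c "
from h import *
tilt(('side','scene'))"
```

```text
side 1356 far pt [135. -84.  13.] r 159.0 (157) tilt~ -0.3 low [ 97. -83.   7.]
scene 1205 far pt [134. -83.  10.] r 158.0 (157) tilt~ -0.5 low [ 90. -86.   0.]
g [0.4908 0.0837 0.0896] force [-0.5 -0.7 -1. ] gap 0.01745100798830706 t 8.3
```

play_rows:
  commands:
    - [1,0,0,-5,0]
    - [1,0,0,-10,0]
    - [1,0,0,-15,0]
    - [1,0,0,-20,0]
    - [1,0,0,-20,0]
    - [1,0,0,-20,0]

```text
t: 9.0
tcp_pos: [0.491, 0.0837, 0.0911]
eef_rot: [0.359, 0.933, -0.0, 0.0]
contact_force: [-0.0, -0.4, -1.9]
finger_gap: 0.0177
```

```bash
python3 -c "
from h import *
tilt(('side','scene'),'b')"
```

```text
side 1421 far pt [135. -84.   1.] r 159.0 (157) tilt~ -0.3 low [ 115. -105.   -3.]
scene 1149 far pt [132. -84.   4.] r 157.0 (157) tilt~ 0.1 low [  39. -104.  -32.]
g [0.491  0.0837 0.1101] force [-0.  -0.4 -1.9] gap 0.017656374494777288 t 9.0
```

play_rows:
  commands:
    - [1,0,0,0,0]
    - [1,0,0,0,0]
    - [1,0,0,0,0]
  force: 15

```text
t: 9.45
tcp_pos: [0.4905, 0.0836, 0.0903]
eef_rot: [0.359, 0.933, -0.001, -0.0]
contact_force: [0.8, 1.0, -1.7]
finger_gap: 0.0179
```

```bash
python3 -c "
from h import *
tilt(('side',))"
```

```text
side 1363 far pt [135. -85.  11.] r 159.0 (157) tilt~ -0.1 low [ 121. -104.   14.]
g [0.4906 0.0837 0.1093] force [ 0.8  1.  -1.7] gap 0.017926975139711383 t 9.45
```

play_rows:
  commands:
    - [1,0,0,0,0]
    - [1,0,0,0,0]
    - [1,0,0,0,0]
  force: 7

```text
t: 9.8
tcp_pos: [0.4906, 0.0836, 0.0903]
eef_rot: [0.359, 0.933, -0.001, -0.0]
contact_force: [-0.8, 0.4, -1.0]
finger_gap: 0.018
```

```bash
python3 -c "
from h import *
tilt(('side',))"
```

```text
side 1412 far pt [133. -85.  -6.] r 158.0 (157) tilt~ 0.4 low [ 97. -84.   4.]
g [0.4906 0.0837 0.1093] force [-0.8  0.4 -1. ] gap 0.017971380893726237 t 9.8
```

play_rows:
  commands:
    - [1,0,0,0,0]
    - [1,0,0,0,0]
    - [1,0,0,0,0]
  force: 3

```text
t: 10.15
tcp_pos: [0.4908, 0.0836, 0.0905]
eef_rot: [0.359, 0.933, -0.001, -0.0]
contact_force: [-0.1, 0.0, -0.9]
finger_gap: 0.0176
```

```bash
python3 -c "
from h import *
tilt(('side','scene'))"
```

```text
side 1406 far pt [ 123. -104.  -14.] r 161.0 (157) tilt~ 8.0 low [ 115. -103.   -3.]
scene 1058 far pt [ 120. -103.   12.] r 158.0 (157) tilt~ 8.4 low [ 111. -102.    0.]
g [0.4908 0.0836 0.1095] force [-0.1  0.  -0.9] gap 0.01763305384081087 t 10.15
```

At 3 N the scoop pivots nose-down by gravity with its lip on the mat, and at 7 N or more it holds. I'll use this to set a tilt of about 42° for entering the tray.

play_rows:
  commands:
    - [1,-10,0,-9,0]
    - [1,-23,0,-19,0]
    - [1,-36,0,-29,0]
    - [1,-51,0,-37,0]
    - [1,-66,0,-43,0]
    - [1,-79,0,-47,0]
    - [1,-79,0,-47,0]
    - [1,-79,0,-47,0]
  force: 4

```text
t: 11.02
tcp_pos: [0.5492, 0.0305, 0.1372]
eef_rot: [0.359, 0.933, -0.001, -0.0]
contact_force: [-0.1, 0.4, -1.9]
finger_gap: 0.0179
```

play_rows:
  commands:
    - [1,0,0,0,0]
    - [1,0,0,0,0]
    - [1,0,0,0,0]
    - [1,0,0,-15,0]
    - [1,0,0,-30,0]
    - [1,0,0,-30,0]
  force: 50

```text
t: 11.52
tcp_pos: [0.5502, 0.0318, 0.1692]
eef_rot: [0.359, 0.933, 0.001, 0.001]
contact_force: [-0.3, -0.0, -1.6]
finger_gap: 0.0176
```

```bash
python3 -c "
from h import *
tilt(('side','scene'),'c')
a=cv2.imread('pics/c_scene.png')[130:270,270:430];b=cv2.imread('pics/c_side.png')[110:260,210:390]
a=cv2.resize(a,(411,360),interpolation=2);b=cv2.resize(b,(432,360),interpolation=2)
cv2.imwrite('pics/c.png',cv2.resize(np.hstack([a,b]),(790,337)))"
```

```text
side 1247 far pt [  84. -138.    4.] r 161.0 (157) tilt~ 26.3 low [  82. -190.   28.]
scene 1032 far pt [  73. -183.  -13.] r 197.0 (157) tilt~ 36.1 low [  60. -185.  -16.]
g [0.5502 0.0318 0.1882] force [-0.3 -0.  -1.6] gap 0.01756152782257325 t 11.52
```

View pics/c.png

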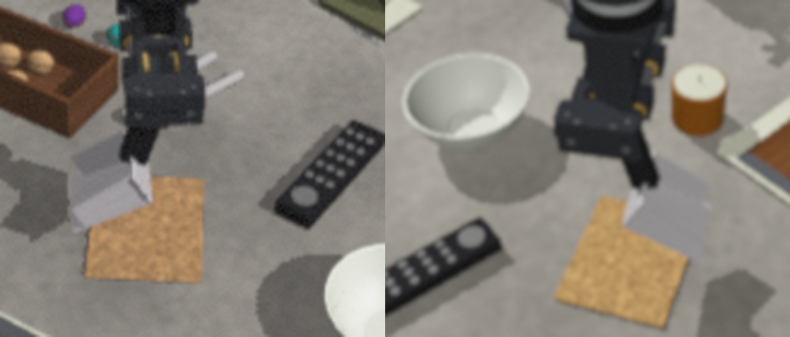

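The nose-down tilt is only about 26° because the lip slid on the cork. I'll increase it by pressing the lip gently against the fixed tray's far sloped end, above the nuts.

```bash
cat >> h.py <<'E'
C=np.array([489.5,-283.5])/1000; V=np.array([-.215,.977]); U=np.array([.977,.215])
def tp(x,y,z): return [*(C+U*x/1000+V*y/1000),z/1000]   # tray frame mm -> world (grip TCP)
E
sed -i 's/a=a\[(abs/a=a[(q[:,2]>zmin)\&(abs/; s/view=None)/view=None,zmin=.015)/' h.py
python3 -c "
from h import *
row(tp(0,-21,230),102.4)"
```

```text
cur [0.5486 0.0304 0.1664] yaw 137.9 t 11.72 -> shift [-183.7 -284.9  -63. ] turn 0.62
```

play_rows:
  commands:
    - [1,0,0,-35,0]
    - [1,0,0,-62,0]
    - [1,-183,-285,-62,0.62]
    - [1,-183,-285,-62,0.62]
    - [1,-183,-285,-62,0.62]
    - [1,-183,-285,-62,0.62]
    - [1,-183,-285,-62,0.62]
    - [1,-183,-285,-62,0.62]
    - [1,-183,-285,-62,0.62]
    - [1,-183,-285,-62,0.62]
    - [1,-183,-285,-62,0.62]
    - [1,-183,-285,-62,0.62]
    - [1,-183,-285,-62,0.62]
    - [1,-183,-285,-62,0.62]

```text
t: 12.88
tcp_pos: [0.4938, -0.3016, 0.2286]
eef_rot: [0.626, 0.78, -0.001, -0.001]
contact_force: [-0.3, 0.1, -1.3]
finger_gap: 0.0178
```

```bash
python3 -c "
from h import *
row(tp(0,-21,159),102.4)
tilt(('side','scene'),'d',.06)
s=snapshot('side')
for n in ['tray']:
    q,_=pts(s,n);print(rect(q[q[:,2]>.048]))
P=cloud(s)
for r in regions_of(s,'nut0')[:8]:
    if r['confidence']>.4:
        q=P[r['region']];q=q[~np.isnan(q[:,0])];m=(np.median(q,0));d=m[:2]-C;print(round(r['confidence'],2),'tray frame',(d@U*1000).round(),(d@V*1000).round(),m[2].round(3))"
```

```text
cur [ 0.4938 -0.3016  0.2286] yaw 102.5 t 12.88 -> shift [-2.5 -0.1 69.6] turn 0.002
side 2921 far pt [  85. -138.   -2.] r 162.0 (157) tilt~ 26.2 low [  79. -134.    2.]
scene 645 far pt [  71. -122.   40.] r 141.0 (157) tilt~ 27.6 low [  69. -127.   41.]
g [ 0.4938 -0.3016  0.2476] force [-0.3  0.1 -1.3] gap 0.01781907736651611 t 12.88
(array([ 469.2, -290.9]), array([139.9, 268.9]), 12.4)
0.63 tray frame -134.0 14.0 0.022
0.59 tray frame -18.0 -4.0 0.031
0.47 tray frame -130.0 82.0 0.022
0.46 tray frame -27.0 -41.0 0.031
```

play_rows:
  commands:
    - [1,-2,0,30,0]
    - [1,-2,0,55,0]
    - [1,-2,0,70,0]
    - [1,-2,0,70,0]
    - [1,-10,0,70,0]

```text
t: 13.65
tcp_pos: [0.4956, -0.311, 0.1589]
eef_rot: [0.625, 0.781, -0.001, -0.002]
contact_force: [0.4, 0.3, -1.8]
finger_gap: 0.0172
```

play_rows:
  commands:
    - [1,0,0,0,0]
    - [1,-10,0,-2,0]
    - [1,-20,0,-6,0]
    - [1,-30,0,-10,0]
    - [1,-40,0,-13,0]
    - [1,-50,0,-15,0]
    - [1,-50,0,-15,0]
    - [1,-50,0,-15,0]
  force: 4

```text
t: 14.32
tcp_pos: [0.507, -0.3609, 0.1749]
eef_rot: [0.626, 0.78, -0.001, -0.001]
contact_force: [0.6, -1.0, -1.7]
finger_gap: 0.0178
```

play_rows:
  commands:
    - [1,0,0,0,0]
    - [1,0,0,0,0]
    - [1,0,0,0,0]
    - [1,30,0,-25,0]
    - [1,60,0,-60,0]
    - [1,60,0,-60,0]
  force: 50

```text
t: 14.82
tcp_pos: [0.4966, -0.2962, 0.2395]
eef_rot: [0.623, 0.782, 0.002, 0.001]
contact_force: [1.0, 1.4, -1.0]
finger_gap: 0.0175
```

```bash
python3 -c "
from h import *
tilt(('side','scene'),'e',.065)
row(tp(0,0,230),102.4)"
```

```text
side 1349 far pt [  32. -158.   -4.] r 161.0 (157) tilt~ 46.4 low [  30. -155.    4.]
scene 695 far pt [  29. -141.   36.] r 144.0 (157) tilt~ 46.0 low [  24. -145.   36.]
g [ 0.4965 -0.2962  0.2585] force [ 1.   1.4 -1. ] gap 0.017542735249276537 t 14.82
cur [ 0.4935 -0.3033  0.2343] yaw 102.5 t 15.02 -> shift [20.2  0.4  4.3] turn 0.002
```

View pics/e_side.png

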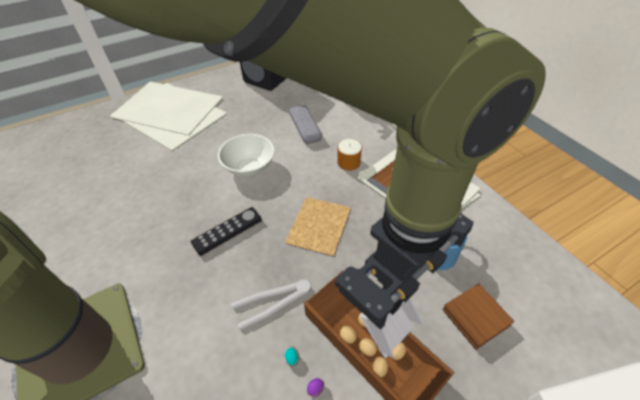

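The tilt is now 46°, and the side picture shows the scoop held over the tray with the nuts undisturbed at about (370,345). I'll move to the near end and lower it behind the nuts.

```bash
python3 -c "
from h import *
row(tp(0,100,235),102.4)"
```

```text
cur [ 0.4935 -0.3033  0.2343] yaw 102.5 t 15.02 -> shift [120.2   0.5  -0.8] turn 0.002
```

play_rows:
  commands:
    - [1,40,0,-1,0]
    - [1,80,0,-1,0]
    - [1,105,0,-1,0]
    - [1,120,0,-1,0]
    - [1,120,0,-1,0]
    - [1,120,0,25,0]
    - [1,120,0,45,0]
    - [1,120,0,45,0]

```text
t: 15.68
tcp_pos: [0.4648, -0.1881, 0.1854]
eef_rot: [0.627, 0.779, -0.004, -0.004]
contact_force: [-1.0, 0.2, -1.9]
finger_gap: 0.0176
```

```bash
python3 -c "
from h import *
tilt(('side','scene'),'f',.05)
row(tp(0,100,152),102.4)
s=snapshot('scene');P=cloud(s)
for r in regions_of(s,'nut0')[:8]:
    if r['confidence']>.3:
        q=P[r['region']];q=q[~np.isnan(q[:,0])];m=(np.median(q,0));d=(q[:,:2]-C)@np.c_[U,V]*1000;print(round(r['confidence'],2),'tray frame',np.median(d,0).round(),d.max(0).round(),m[2].round(3))
a=cv2.imread('pics/f_scene.png')[90:210,200:360];b=cv2.imread('pics/f_side.png')[230:400,270:480]
a=cv2.resize(a,(480,360),interpolation=2);b=cv2.resize(b,(444,360),interpolation=2)
cv2.imwrite('pics/f.png',cv2.resize(np.hstack([a,b]),(790,308)))
"
```

```text
side 1611 far pt [  29. -154.   -9.] r 157.0 (157) tilt~ 47.0 low [  25. -151.    5.]
scene 633 far pt [  22. -135.   43.] r 137.0 (157) tilt~ 48.4 low [  19. -136.   42.]
g [ 0.465  -0.1881  0.2044] force [-1.   0.2 -1.9] gap 0.017597404039573005 t 15.68
cur [ 0.4681 -0.1872  0.1897] yaw 102.4 t 15.88 -> shift [ 1.4  0.3 37.7] turn 0.0
0.5 tray frame [-5.  4.] [ 4. 14.] 0.029
0.42 tray frame [-16. -34.] [ -5. -23.] 0.029
```

View pics/f.png

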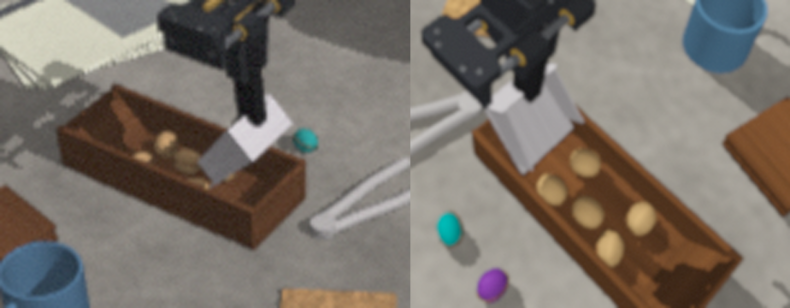

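play_rows:
  commands:
    - [1,1,0,12,0]
    - [1,1,0,24,0]
    - [1,1,0,32,0]
    - [1,1,0,36,0]
    - [1,1,0,36,0]
    - [1,1,0,36,0]

```text
t: 16.48
tcp_pos: [0.4682, -0.186, 0.1543]
eef_rot: [0.626, 0.78, -0.001, 0.0]
contact_force: [-0.1, -0.3, -2.0]
finger_gap: 0.0178
```

play_rows:
  commands:
    - [1,0,0,2,0]
    - [1,0,0,2,0]
    - [1,0,0,2,0]

```text
t: 16.73
tcp_pos: [0.4684, -0.186, 0.1526]
eef_rot: [0.626, 0.78, -0.001, 0.001]
contact_force: [0.3, 0.3, -1.4]
finger_gap: 0.0179
```

```bash
python3 -c "
from h import *
tilt(('side','scene'),'g',.012)
row(tp(0,100,150),102.4)
s=snapshot('side');P=cloud(s)
for r in regions_of(s,'nut0')[:8]:
    if r['confidence']>.3:
        q=P[r['region']];q=q[~np.isnan(q[:,0])];m=(np.median(q,0));d=(q[:,:2]-C)@np.c_[U,V]*1000;print(round(r['confidence'],2),'tray frame',np.median(d,0).round(),d.max(0).round(),m[2].round(3))
"
```

```text
side 1494 far pt [  31. -157.   -1.] r 160.0 (157) tilt~ 46.6 low [  29. -154.    4.]
scene 570 far pt [  15. -119.   38.] r 120.0 (157) tilt~ 50.3 low [   5. -147.  -44.]
g [ 0.4684 -0.186   0.1716] force [ 0.3  0.3 -1.4] gap 0.017908885749949262 t 16.73
cur [ 0.4682 -0.186   0.1525] yaw 102.4 t 16.93 -> shift [ 0.2 -0.2  2.5] turn 0.001
0.81 tray frame [-18.  -4.] [-2. 13.] 0.03
0.73 tray frame [19. 34.] [37. 52.] 0.03
0.68 tray frame [-28. -41.] [ -4. -22.] 0.031
0.65 tray frame [ 15. -45.] [ 35. -32.] 0.031
0.59 tray frame [-27.  38.] [-12.  61.] 0.03
0.57 tray frame [-134.   14.] [-115.   34.] 0.022
0.49 tray frame [-130.   82.] [-116.  100.] 0.023
```

play_rows:
  commands:
    - [1,0,0,4,0]
    - [1,-8,0,4,0]
    - [1,-18,0,4,0]
    - [1,-28,0,4,0]
    - [1,-38,0,4,0]
    - [1,-48,0,4,0]
    - [1,-58,0,4,0]
    - [1,-68,0,4,0]
    - [1,-78,0,4,0]
    - [1,-78,0,4,0]
    - [1,-78,0,4,0]

```text
t: 17.95
tcp_pos: [0.4849, -0.2632, 0.1484]
eef_rot: [0.627, 0.779, -0.001, 0.001]
contact_force: [0.0, -0.1, -2.4]
finger_gap: 0.0179
```

```bash
python3 -c "
from h import *
tilt(('side','scene'),'i',.012)
row(tp(0,22,150),102.4)
s=snapshot('side');P=cloud(s)
for r in regions_of(s,'nut0')[:8]:
    if r['confidence']>.3:
        q=P[r['region']];q=q[~np.isnan(q[:,0])];m=(np.median(q,0));d=(q[:,:2]-C)@np.c_[U,V]*1000;print(round(r['confidence'],2),'tray frame',np.median(d,0).round(),d.max(0).round(),m[2].round(3))
a=cv2.imread('pics/i_scene.png')[90:210,200:360];b=cv2.imread('pics/i_side.png')[230:400,270:480]
a=cv2.resize(a,(480,360),interpolation=2);b=cv2.resize(b,(444,360),interpolation=2)
cv2.imwrite('pics/i.png',cv2.resize(np.hstack([a,b]),(790,308)))
"
```

```text
side 1027 far pt [  29. -154.   28.] r 157.0 (157) tilt~ 47.2 low [  25. -150.   11.]
scene 548 far pt [   8. -115.   38.] r 115.0 (157) tilt~ 53.8 low [  54. -133.  -45.]
g [ 0.4849 -0.2632  0.1674] force [ 0.  -0.1 -2.4] gap 0.017883359678953492 t 17.95
cur [ 0.4849 -0.2614  0.1486] yaw 102.5 t 18.15 -> shift [-0.6 -0.3 -1.4] turn 0.002
0.73 tray frame [-33. -58.] [-20. -41.] 0.033
0.71 tray frame [ -8. -48.] [ 10. -33.] 0.032
0.7 tray frame [  4. -20.] [23. -8.] 0.032
0.68 tray frame [ 24. -58.] [ 39. -43.] 0.031
0.65 tray frame [-24. -22.] [-9. -5.] 0.033
0.58 tray frame [-133.   13.] [-117.   26.] 0.023
0.58 tray frame [-130.   82.] [-115.  100.] 0.022
```

View pics/i.png

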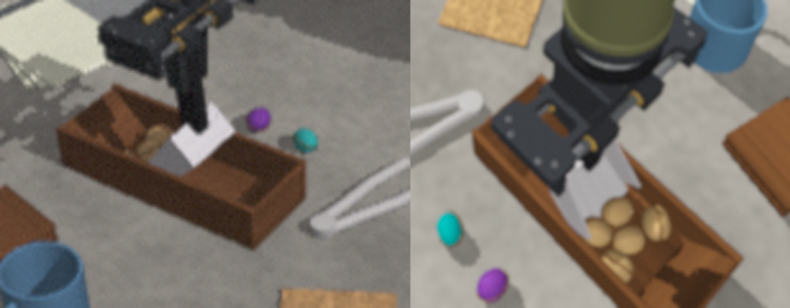

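The nuts are gathered ahead of the lip in the far half. I'll push a bit further, then flatten the scoop by pivoting it about its lip with a light grip.

play_rows:
  commands:
    - [1,-7,0,2,0]
    - [1,-14,0,3,0]
    - [1,-14,0,3,0]

```text
t: 18.5
tcp_pos: [0.4883, -0.2733, 0.1486]
eef_rot: [0.626, 0.78, -0.001, -0.0]
contact_force: [-6.9, 6.7, 25.8]
finger_gap: 0.0177
```

play_rows:
  commands:
    - [1,8,0,2,0]
    - [1,18,0,5,0]
    - [1,27,0,8,0]
    - [1,35,0,12,0]
    - [1,43,0,15,0]
    - [1,51,0,19,0]
    - [1,58,0,24,0]
    - [1,65,0,28,0]
    - [1,71,0,33,0]
    - [1,78,0,39,0]
    - [1,84,0,44,0]
    - [1,90,0,50,0]
    - [1,95,0,55,0]
    - [1,100,0,61,0]
    - [1,104,0,66,0]
    - [1,107,0,71,0]
    - [1,107,0,71,0]
    - [1,107,0,71,0]
  force: 8

```text
t: 20.0
tcp_pos: [0.4645, -0.169, 0.0771]
eef_rot: [0.626, 0.78, -0.001, -0.001]
contact_force: [-0.2, 0.1, -1.5]
finger_gap: 0.0181
```

```bash
python3 -c "
from h import *
tilt(('side','scene'),'j',.012)
row(tp(0,114,75),102.4)
s=snapshot('side');P=cloud(s)
for r in regions_of(s,'nut0')[:8]:
    if r['confidence']>.3:
        q=P[r['region']];q=q[~np.isnan(q[:,0])];m=(np.median(q,0));d=(q[:,:2]-C)@np.c_[U,V]*1000;print(round(r['confidence'],2),'tray frame',np.median(d,0).round(),d.max(0).round(),m[2].round(3))
"
```

```text
side 949 far pt [112. -84.  13.] r 140.0 (157) tilt~ 4.4 low [ 69. -82.  10.]
scene 293 far pt [102. -83. -25.] r 132.0 (157) tilt~ 7.0 low [ 72. -82. -18.]
g [ 0.4646 -0.1689  0.0961] force [-0.2  0.1 -1.5] gap 0.01808439963813629 t 20.0
cur [ 0.4648 -0.1694  0.0776] yaw 102.5 t 20.2 -> shift [-2.6 -0.4  2.6] turn 0.002
0.78 tray frame [ -8. -49.] [ 10. -33.] 0.031
0.6 tray frame [  3. -21.] [31. -2.] 0.03
0.6 tray frame [-130.   82.] [-111.  100.] 0.022
0.59 tray frame [-133.   13.] [-117.   26.] 0.023
0.54 tray frame [-32. -56.] [-20. -42.] 0.033
0.53 tray frame [-28. -16.] [-9.  6.] 0.031
0.5 tray frame [ 24. -58.] [ 43. -42.] 0.031
0.46 tray frame [ 2. 47.] [ 38. 118.] 0.012
```

play_rows:
  commands:
    - [1,0,0,2,0]
    - [1,0,0,4,0]
    - [1,0,0,4,0]

```text
t: 20.55
tcp_pos: [0.465, -0.1688, 0.0739]
eef_rot: [0.626, 0.78, -0.001, 0.0]
contact_force: [-1.4, 2.3, 3.6]
finger_gap: 0.018
```

play_rows:
  commands:
    - [1,0,0,0,0]
    - [1,0,0,0,0]
    - [1,-8,0,0,0]
    - [1,-16,0,0,0]
    - [1,-24,0,0,0]
    - [1,-32,0,0,0]
    - [1,-40,0,0,0]
    - [1,-46,0,0,0]
    - [1,-52,0,0,0]
    - [1,-58,0,0,0]
    - [1,-63,0,0,0]
    - [1,-63,0,0,0]
  force: 40

```text
t: 21.55
tcp_pos: [0.479, -0.2316, 0.074]
eef_rot: [0.626, 0.78, -0.0, 0.001]
contact_force: [0.1, 1.5, 1.6]
finger_gap: 0.0173
```

```bash
cat >> h.py <<'E'
def nuts(c="side"):
    s=snapshot(c);P=cloud(s)
    for r in regions_of(s,'nut0')[:8]:
        q=P[r['region']];q=q[~np.isnan(q[:,0])]
        if r['confidence']<.3 or not len(q): continue
        m=np.median(q,0);d=(q[:,:2]-C)@np.c_[U,V]*1000;print(round(r['confidence'],2),'tray frame',np.median(d,0).round(),d.min(0).round(),d.max(0).round(),m.round(3))
    return s
E
python3 -c "
from h import *
tilt(('side',),'k',.0)
row(tp(0,50,75),102.4)
nuts()
b=cv2.imread('pics/k_side.png')[230:400,270:480]
cv2.imwrite('pics/k.png',cv2.resize(b,(630,510),interpolation=2))
"
```

```text
side 1693 far pt [120. -83. -28.] r 146.0 (157) tilt~ 2.3 low [ 78. -83.   6.]
g [ 0.479  -0.2316  0.093 ] force [0.1 1.5 1.6] gap 0.01729357643626588 t 21.55
cur [ 0.479  -0.2314  0.0739] yaw 102.5 t 21.65 -> shift [-3.1 -0.9 -1.1] turn 0.001
0.8 tray frame [ 24. -80.] [  9. -95.] [ 44. -62.] [ 0.531 -0.356  0.033]
0.66 tray frame [  2. -14.] [-11. -25.] [19. -0.] [ 0.495 -0.297  0.034]
0.66 tray frame [-130.   82.] [-142.   69.] [-113.  101.] [ 0.345 -0.231  0.022]
0.64 tray frame [-135.   13.] [-150.    2.] [-117.   28.] [ 0.355 -0.299  0.022]
0.61 tray frame [ -4. -83.] [-15. -98.] [ 12. -66.] [ 0.504 -0.365  0.034]
0.55 tray frame [-31. -84.] [-42. -96.] [-14. -71.] [ 0.478 -0.372  0.035]
0.55 tray frame [-21. -58.] [-35. -71.] [  0. -40.] [ 0.481 -0.344  0.035]
```

View pics/k.png

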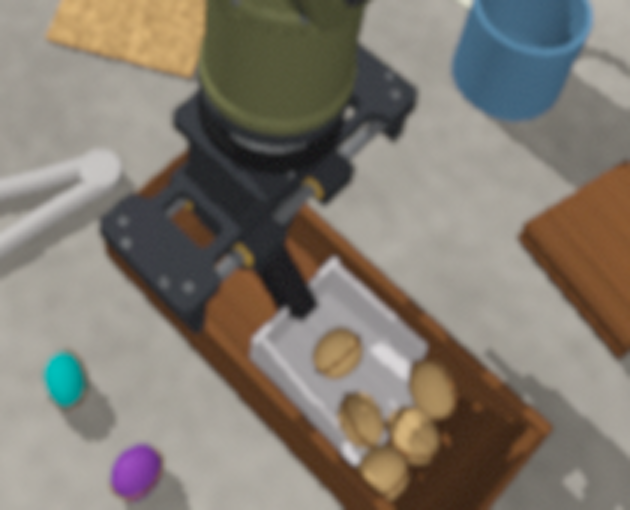

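The side picture shows two nuts inside the scoop at about (340,350) and (360,418), and three at the lip around (410,430). I'll advance a little more and then tip the nose up by pivoting about the heel.

play_rows:
  commands:
    - [1,-3,0,0,0]
    - [1,-6,0,0,0]
    - [1,-8,0,0,0]
    - [1,-8,0,0,0]

```text
t: 22.08
tcp_pos: [0.4804, -0.2381, 0.074]
eef_rot: [0.626, 0.78, -0.001, 0.0]
contact_force: [-1.5, 4.7, 8.6]
finger_gap: 0.0177
```

play_rows:
  commands:
    - [1,0,0,1,0]
    - [1,2,0,3,0]
    - [1,4,0,4,0]
    - [1,6,0,6,0]
    - [1,9,0,8,0]
    - [1,12,0,10,0]
    - [1,15,0,12,0]
    - [1,18,0,14,0]
    - [1,21,0,16,0]
    - [1,23,0,17,0]
    - [1,23,0,17,0]
    - [1,23,0,17,0]
  force: 9

```text
t: 23.08
tcp_pos: [0.475, -0.2156, 0.0567]
eef_rot: [0.626, 0.78, -0.001, -0.0]
contact_force: [-0.1, 0.1, -1.5]
finger_gap: 0.0178
```

```bash
python3 -c "
from h import *
tilt(('side',),'l',.0)
row(tp(0,50,75),102.4)
nuts()
b=cv2.imread('pics/l_side.png')[230:400,270:480]
cv2.imwrite('pics/l.png',cv2.resize(b,(630,510),interpolation=2))
"
```

```text
side 2157 far pt [141. -46.  -4.] r 149.0 (157) tilt~ -14.3 low [ 68. -64.  -0.]
g [ 0.475  -0.2156  0.0757] force [-0.1  0.1 -1.5] gap 0.01777718728772213 t 23.08
cur [ 0.475  -0.2155  0.0568] yaw 102.5 t 23.18 -> shift [-19.5  -0.5 -18.2] turn 0.002
0.69 tray frame [ 2. -1.] [-11. -13.] [14. 11.] [ 0.492 -0.284  0.038]
0.68 tray frame [ 24. -85.] [ 14. -99.] [ 43. -70.] [ 0.531 -0.362  0.04 ]
0.64 tray frame [ -7. -84.] [-17. -96.] [  7. -72.] [ 0.501 -0.367  0.035]
0.61 tray frame [-31. -76.] [-40. -82.] [-19. -69.] [ 0.476 -0.364  0.032]
0.57 tray frame [-21. -17.] [-36. -32.] [-7.  8.] [ 0.473 -0.305  0.046]
0.54 tray frame [-130.   82.] [-143.   68.] [-111.  108.] [ 0.345 -0.231  0.022]
0.51 tray frame [-134.   14.] [-150.    2.] [-115.   28.] [ 0.356 -0.299  0.022]
```

View pics/l.png

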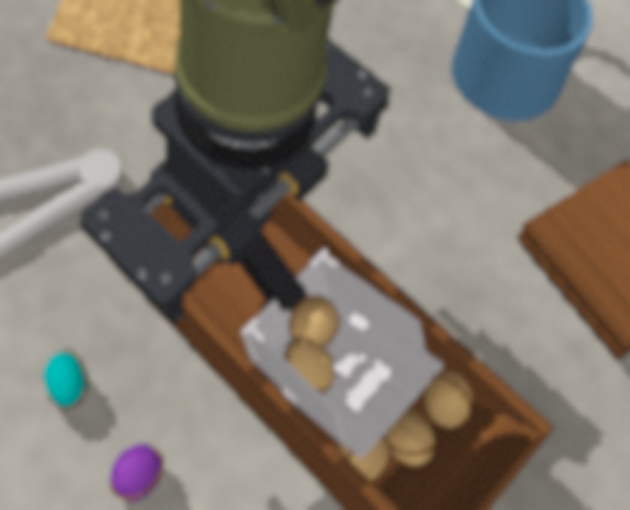

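Only two nuts are in the scoop, at (315,320) and (310,365). The front three slipped off because the scoop slid back while tipping. I'll drag back, flatten, push again, and this time tip up with the lip riding up the ramp.

play_rows:
  commands:
    - [1,7,0,0,0]
    - [1,14,0,0,0]
    - [1,21,0,0,0]
    - [1,28,0,0,0]
    - [1,28,0,0,0]

```text
t: 23.7
tcp_pos: [0.4686, -0.1855, 0.057]
eef_rot: [0.624, 0.781, -0.0, -0.001]
contact_force: [-0.5, -0.3, -0.4]
finger_gap: 0.0181
```

play_rows:
  commands:
    - [1,0,0,0,0]
    - [1,-2,0,-2,0]
    - [1,-6,0,-5,0]
    - [1,-10,0,-8,0]
    - [1,-14,0,-11,0]
    - [1,-18,0,-14,0]
    - [1,-22,0,-17,0]
    - [1,-22,0,-17,0]
    - [1,-22,0,-17,0]
  force: 3

```text
t: 24.45
tcp_pos: [0.4736, -0.2075, 0.0741]
eef_rot: [0.625, 0.781, -0.0, -0.001]
contact_force: [-0.0, 0.4, -1.6]
finger_gap: 0.0182
```

```bash
python3 -c "
from h import *
tilt(('side',),'m',.0)
row(tp(0,88,74),102.4)
nuts()
"
```

```text
side 2093 far pt [136. -57.   5.] r 147.0 (157) tilt~ -9.7 low [ 65. -70.   4.]
g [ 0.4736 -0.2075  0.0931] force [-0.   0.4 -1.6] gap 0.01818086753025038 t 24.45
cur [ 0.4734 -0.2067  0.0739] yaw 102.7 t 24.55 -> shift [ 9.6 -0.7 -0.1] turn 0.006
0.77 tray frame [ 3. 13.] [-10.   1.] [19. 26.] [ 0.49  -0.271  0.046]
0.75 tray frame [-20.  -4.] [-35. -19.] [ 2. 19.] [ 0.471 -0.292  0.052]
0.73 tray frame [-133.   14.] [-148.    3.] [-111.   29.] [ 0.357 -0.298  0.023]
0.63 tray frame [ -7. -83.] [-18. -96.] [  8. -67.] [ 0.5   -0.366  0.034]
0.48 tray frame [-129.   82.] [-143.   69.] [-110.  106.] [ 0.346 -0.232  0.022]
```

play_rows:
  commands:
    - [1,0,0,-25,0]
    - [1,0,0,-25,0]
    - [1,0,0,-12,0]
    - [1,0,0,0,0]
    - [1,0,0,0,0]
    - [1,0,0,-25,0]
    - [1,0,0,-25,0]
    - [1,0,0,-12,0]
    - [1,0,0,0,0]
    - [1,0,0,0,0]
  force: 3

```text
t: 25.48
tcp_pos: [0.4725, -0.2063, 0.0724]
eef_rot: [0.624, 0.781, -0.001, -0.002]
contact_force: [0.4, 0.6, -1.7]
finger_gap: 0.0179
```

```bash
python3 -c "
from h import *
tilt(('side',),'m',.0)
row(tp(0,88,74),102.4)
nuts()
"
```

```text
side 2045 far pt [137. -53.  13.] r 147.0 (157) tilt~ -11.0 low [ 68. -70.  11.]
g [ 0.4726 -0.2063  0.0914] force [ 0.4  0.6 -1.7] gap 0.017881635832809255 t 25.48
cur [ 0.4732 -0.2063  0.0736] yaw 102.8 t 25.58 -> shift [ 9.1 -0.6 -0.4] turn 0.007
0.78 tray frame [ -8. -83.] [-18. -97.] [  8. -67.] [ 0.5   -0.366  0.034]
0.78 tray frame [ 3. 13.] [-10.   1.] [18. 25.] [ 0.49  -0.27   0.045]
0.61 tray frame [-21.  -2.] [-29. -17.] [-9. 13.] [ 0.471 -0.29   0.052]
0.58 tray frame [-133.   15.] [-150.    3.] [-111.   33.] [ 0.356 -0.298  0.022]
0.56 tray frame [-33. -62.] [-41. -69.] [-17. -47.] [ 0.471 -0.35   0.032]
0.55 tray frame [ 20. -69.] [  8. -83.] [ 36. -57.] [ 0.524 -0.347  0.031]
0.5 tray frame [-130.   82.] [-143.   68.] [-115.  101.] [ 0.345 -0.231  0.023]
```

The scoop won't rotate back at 3 N now. It's simplest to set the heel on the tray floor clear of the front nuts, let go so it drops flat, and regrip.

play_rows:
  commands:
    - [1,12,0,0,0]
    - [1,24,0,0,0]
    - [1,36,0,0,0]
    - [1,36,0,6,0]
    - [1,36,0,12,0]
    - [1,36,0,14,0]
    - [1,36,0,14,0]
    - [0.3,36,0,14,0]
    - [0.3,36,0,14,0]
    - [0.3,36,0,14,0]
    - [0.3,36,0,14,0]
    - [0.3,36,0,14,0]
  force: 6

```text
t: 26.68
tcp_pos: [0.4658, -0.1716, 0.0603]
eef_rot: [0.624, 0.781, 0.0, -0.001]
contact_force: [0.9, -0.9, 0.7]
finger_gap: 0.0307
```

```bash
python3 -c "
from h import *
tilt(('side',),'n',.0)
nuts()
s=snapshot('scene');q,_=pts(s,'scoop')
if len(q): d=(q[:,:2]-C)@np.c_[U,V]*1000; h=q[:,2]>.065;print('handle',d[h].mean(0),q[h].mean(0),q[:,2].max(),d[h].min(0),d[h].max(0))
s=snapshot('wrist');q,_=pts(s,'scoop')
if len(q):
  d=(q[:,:2]-C)@np.c_[U,V]*1000
  for lo in np.arange(.05,.13,.01):
    a=(q[:,2]>lo)&(q[:,2]<lo+.01)
    if a.any(): print(lo.round(2),np.median(d[a],0).round(1),d[a].min(0).round(),d[a].max(0).round())
row(tp(0,94,74),102.4)
b=cv2.imread('pics/n_side.png')[230:400,270:480]
cv2.imwrite('pics/n.png',cv2.resize(b,(630,510),interpolation=2))
"
```

```text
side 1814 far pt [122. -70.   2.] r 141.0 (157) tilt~ -2.4 low [ 93. -70.   6.]
g [ 0.4658 -0.1717  0.0793] force [ 0.9 -0.9  0.7] gap 0.030688803147364732 t 26.68
0.78 tray frame [ -7. -82.] [-17. -95.] [  9. -67.] [ 0.5   -0.365  0.034]
0.68 tray frame [-19.  41.] [-29.  29.] [-7. 59.] [ 0.461 -0.247  0.036]
0.61 tray frame [ 21. -68.] [ 10. -83.] [ 37. -52.] [ 0.525 -0.345  0.031]
0.6 tray frame [-30. -24.] [-40. -35.] [-17. -11.] [ 0.465 -0.313  0.033]
0.59 tray frame [-130.   82.] [-142.   69.] [-114.  100.] [ 0.345 -0.232  0.023]
0.56 tray frame [-134.   14.] [-150.    3.] [-115.   29.] [ 0.356 -0.298  0.023]
0.5 tray frame [ 5. 58.] [-8. 47.] [22. 69.] [ 0.482 -0.226  0.034]
handle [  9.6858343  144.68041563] [ 0.46787308 -0.14017285  0.10894817] 0.13325715868077714 [ -4.70583551 121.05275472] [ 15.61219482 161.67068359]
0.05 [ 16.6 133.9] [ 16. 132.] [ 17. 135.]
0.07 [ 16.1 104.5] [ 16. 104.] [ 16. 105.]
0.1 [  1.2 120.4] [ -7. 118.] [  9. 122.]
0.11 [  1.2 157.1] [ -8. 121.] [ 10. 161.]
0.12 [  1.  148.3] [ -8. 130.] [ 10. 157.]
cur [ 0.4657 -0.1713  0.0602] yaw 102.8 t 27.08 -> shift [-20.6  -1.  -13.8] turn 0.007
```

play_rows:
  commands:
    - [0.3,6,0,-7,0]
    - [0.3,12,0,-14,0]
    - [0.3,12,0,-14,0]
    - [0.3,12,0,-14,0]
    - [1,12,0,-14,0]
    - [1,12,0,-14,0]
    - [1,12,0,-14,0]
    - [1,12,0,-14,0]
    - [1,12,0,-14,0]
    - [1,12,0,-14,0]
  force: 40

```text
t: 27.92
tcp_pos: [0.4632, -0.1597, 0.0742]
eef_rot: [0.624, 0.781, 0.0, -0.001]
contact_force: [0.1, -0.5, 0.1]
finger_gap: 0.0178
```

play_rows:
  commands:
    - [1,-5,0,0,0]
    - [1,-12,0,0,0]
    - [1,-20,0,0,0]
    - [1,-28,0,0,0]
    - [1,-36,0,0,0]
    - [1,-44,0,0,0]
    - [1,-52,0,0,0]
    - [1,-58,0,0,0]
    - [1,-64,0,0,0]
    - [1,-70,0,0,0]
    - [1,-74,0,0,0]
    - [1,-74,0,0,0]

```text
t: 28.92
tcp_pos: [0.4796, -0.2304, 0.0742]
eef_rot: [0.624, 0.781, 0.001, -0.002]
contact_force: [-0.9, 7.5, 5.0]
finger_gap: 0.0178
```

```bash
python3 -c "
from h import *
tilt(('side',),'o',.0)
nuts()
row(tp(0,46,74),102.4)
b=cv2.imread('pics/o_side.png')[230:400,270:480]
cv2.imwrite('pics/o.png',cv2.resize(b,(630,510),interpolation=2))
"
```

```text
side 1684 far pt [125. -84. -13.] r 150.0 (157) tilt~ 1.6 low [ 97. -83.   7.]
g [ 0.4796 -0.2305  0.0932] force [-0.9  7.5  5. ] gap 0.017842110217106716 t 28.92
0.8 tray frame [-134.   14.] [-150.    3.] [-115.   28.] [ 0.356 -0.299  0.023]
0.78 tray frame [-32. -83.] [-42. -96.] [-13. -66.] [ 0.477 -0.37   0.034]
0.78 tray frame [ -6. -84.] [-16. -96.] [ 10. -70.] [ 0.501 -0.367  0.038]
0.76 tray frame [ 21. -80.] [ 12. -94.] [ 35. -65.] [ 0.528 -0.357  0.034]
0.74 tray frame [-130.   82.] [-143.   68.] [-115.  101.] [ 0.345 -0.232  0.022]
0.7 tray frame [-20. -30.] [-29. -43.] [ -6. -13.] [ 0.477 -0.317  0.036]
0.53 tray frame [  3. -14.] [-10. -25.] [23. -1.] [ 0.496 -0.297  0.033]
cur [ 0.4796 -0.2304  0.0742] yaw 102.8 t 29.12 -> shift [-8.  -1.8  0.2] turn 0.006
```

View pics/o.png

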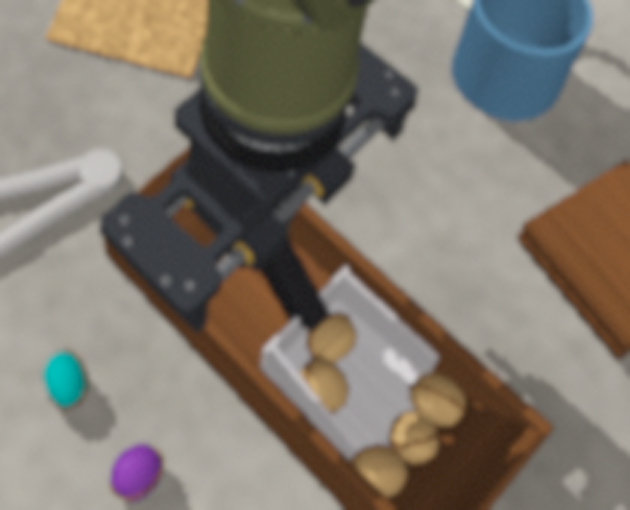

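Three nuts sit at the lip, the middle one raised, and two are inside the scoop. Now I'll press straight down so the nose rises with the lip riding up the ramp beneath the front nuts.

play_rows:
  commands:
    - [1,-1,0,2,0]
    - [1,-2,0,4,0]
    - [1,-2,0,6,0]
    - [1,-2,0,8,0]
    - [1,-2,0,10,0]
    - [1,-2,0,12,0]
    - [1,-2,0,14,0]
    - [1,-2,0,16,0]
    - [1,-2,0,17,0]
    - [1,-2,0,17,0]
  force: 10

```text
t: 29.95
tcp_pos: [0.4797, -0.2307, 0.0576]
eef_rot: [0.624, 0.782, 0.002, -0.003]
contact_force: [-1.8, 7.8, 10.9]
finger_gap: 0.0181
```

```bash
python3 -c "
from h import *
tilt(('side',),'p',.0)
nuts()
row(tp(0,46,74),102.4)
"
```

```text
side 2020 far pt [132. -55. -14.] r 143.0 (157) tilt~ -9.5 low [ 59. -66.   9.]
g [ 0.4797 -0.2308  0.0766] force [-1.8  7.8 10.9] gap 0.018053157478206485 t 29.95
0.79 tray frame [ 25. -76.] [ 14. -91.] [ 40. -60.] [ 0.53  -0.352  0.045]
0.76 tray frame [-130.   82.] [-142.   68.] [-116.   98.] [ 0.345 -0.231  0.023]
0.72 tray frame [-134.   14.] [-150.    3.] [-113.   29.] [ 0.356 -0.298  0.022]
0.68 tray frame [ -5. -91.] [ -15. -107.] [ 11. -75.] [ 0.505 -0.374  0.043]
0.63 tray frame [-20. -26.] [-29. -40.] [-6. -8.] [ 0.476 -0.313  0.04 ]
0.55 tray frame [103. 278.] [ 32. 199.] [166. 365.] [0.532 0.008 0.004]
0.49 tray frame [-34. -90.] [ -49. -104.] [-18. -74.] [ 0.476 -0.379  0.043]
0.47 tray frame [ 4. -9.] [-13. -21.] [31.  3.] [ 0.495 -0.292  0.036]
cur [ 0.4797 -0.2309  0.0577] yaw 102.8 t 30.15 -> shift [ -7.4  -1.8 -16.4] turn 0.007
```

play_rows:
  commands:
    - [1,0,0,0,0]
    - [1,0,2,-1,0]
    - [1,-2,4,-3,0]
    - [1,-4,5,-6,0]
    - [1,-7,5,-9,0]
    - [1,-10,4,-12,0]
    - [1,-12,2,-15,0]
    - [1,-12,5,-18,0]
    - [1,-12,2,-20,0]
    - [1,-12,5,-20,0]
    - [1,-12,3,-20,0]
  force: 40

```text
t: 31.07
tcp_pos: [0.4853, -0.2423, 0.0778]
eef_rot: [0.624, 0.781, 0.001, -0.003]
contact_force: [-1.9, -0.5, -2.8]
finger_gap: 0.0175
```

```bash
python3 -c "
from h import *
tilt(('side','scene'),'q',.0)
nuts()
row(tp(0,46,74),102.4)
b=cv2.imread('pics/q_side.png')[230:400,270:480]
cv2.imwrite('pics/q.png',cv2.resize(b,(630,510),interpolation=2))
"
```

```text
side 1880 far pt [132. -55. -19.] r 143.0 (157) tilt~ -9.6 low [ 19. -87.  38.]
scene 329 far pt [117. -57.  -3.] r 130.0 (157) tilt~ -6.5 low [ 64. -91. -27.]
g [ 0.4854 -0.2424  0.0968] force [-1.9 -0.5 -2.8] gap 0.017502631158089428 t 31.07
0.87 tray frame [  -2. -107.] [ -12. -123.] [ 14. -90.] [ 0.511 -0.389  0.058]
0.76 tray frame [-130.   82.] [-142.   68.] [-115.  101.] [ 0.346 -0.231  0.023]
0.68 tray frame [-134.   14.] [-150.    2.] [-115.   28.] [ 0.356 -0.299  0.022]
0.67 tray frame [  8. -21.] [ -7. -33.] [ 37. -10.] [ 0.502 -0.302  0.055]
0.65 tray frame [-17. -39.] [-31. -52.] [ -2. -21.] [ 0.481 -0.324  0.06 ]
0.52 tray frame [ -31. -103.] [ -48. -118.] [ -4. -90.] [ 0.482 -0.391  0.056]
0.51 tray frame [ 24. -84.] [ 14. -99.] [ 45. -65.] [ 0.532 -0.36   0.064]
cur [ 0.4854 -0.2421  0.0776] yaw 102.8 t 31.37 -> shift [ 4.7 -4.9  3.6] turn 0.007
```

play_rows:
  commands:
    - [1,0,0,-8,0]
    - [1,0,0,-20,0]
    - [1,0,0,-32,0]
    - [1,0,0,-44,0]
    - [1,0,0,-52,0]
    - [1,0,0,-56,0]
    - [1,0,0,-56,0]

```text
t: 31.95
tcp_pos: [0.4868, -0.2423, 0.1348]
eef_rot: [0.624, 0.782, 0.002, -0.001]
contact_force: [-0.3, -0.3, -2.5]
finger_gap: 0.0175
```

```bash
python3 -c "
from h import *
tilt(('side','scene'),'r',.06)
nuts()
row(tp(0,46,74),102.4)
b=cv2.imread('pics/r_side.png')[200:400,260:500]
cv2.imwrite('pics/r.png',cv2.resize(b,(600,500),interpolation=2))
"
```

```text
side 2347 far pt [133. -56.   2.] r 144.0 (157) tilt~ -9.4 low [ 79. -63.   6.]
scene 588 far pt [127. -58. -13.] r 139.0 (157) tilt~ -7.7 low [ 55. -67.  17.]
g [ 0.4868 -0.2424  0.1538] force [-0.3 -0.3 -2.5] gap 0.017468069957799814 t 31.95
0.73 tray frame [ 25. -83.] [ 14. -99.] [ 90. -63.] [ 0.531 -0.359  0.119]
0.68 tray frame [-3. 49.] [-73.   5.] [19. 56.] [ 0.476 -0.237  0.033]
0.64 tray frame [-31.  35.] [-80.   5.] [-16.  57.] [ 0.451 -0.255  0.032]
0.64 tray frame [-134.   13.] [-149.    2.] [-115.   29.] [ 0.356 -0.299  0.022]
0.57 tray frame [-130.   83.] [-142.   69.] [-115.  100.] [ 0.345 -0.231  0.023]
0.49 tray frame [-16. -37.] [-25. -52.] [ -1. -14.] [ 0.482 -0.323  0.115]
0.47 tray frame [  7. -21.] [ -7. -33.] [ 26. -10.] [ 0.501 -0.303  0.111]
cur [ 0.4853 -0.2422  0.1331] yaw 102.8 t 32.25 -> shift [ 4.4 -4.6 59.1] turn 0.007
```

Three nuts are now in the scoop, and the other two rolled back into the tray. One of the three is close to the lip, so I'll settle it rearward with a sharp forward jerk while still over the tray.

play_rows:
  commands:
    - [1,6,0,0,0]
    - [1,14,0,0,0]
    - [1,24,0,0,0]
    - [1,36,0,0,0]
    - [1,48,0,0,0]
    - [1,58,0,0,0]
    - [1,66,0,0,0]
    - [1,70,0,0,0]
    - [1,70,0,0,0]
    - [1,70,0,0,0]
    - [1,32,0,0,0]
    - [1,10,0,0,0]
    - [1,-3,0,0,0]
    - [1,-10,0,0,0]
    - [1,-12,0,0,0]
    - [1,-12,0,0,0]

```text
t: 33.58
tcp_pos: [0.4877, -0.2541, 0.1328]
eef_rot: [0.624, 0.781, 0.002, -0.003]
contact_force: [0.1, 0.4, -2.9]
finger_gap: 0.0175
```

```bash
python3 -c "
from h import *
tilt(('side',),'r2',.06)
nuts()
row([.40,-.10,.2],102.4)
b=cv2.imread('pics/r2_side.png')[200:400,260:500]
cv2.imwrite('pics/r2.png',cv2.resize(b,(600,500),interpolation=2))
"
```

```text
side 2306 far pt [133. -57.  -9.] r 145.0 (157) tilt~ -9.2 low [ 73. -63.  -3.]
g [ 0.4878 -0.2542  0.1518] force [ 0.1  0.4 -2.9] gap 0.01750387419643588 t 33.58
0.73 tray frame [ 15. -58.] [  5. -70.] [ 30. -44.] [ 0.516 -0.337  0.117]
0.69 tray frame [  3. -62.] [ -34. -103.] [97. 11.] [ 0.503 -0.342  0.097]
0.67 tray frame [-16. -52.] [-30. -65.] [  3. -30.] [ 0.485 -0.337  0.116]
0.67 tray frame [  4. -32.] [ -8. -44.] [ 21. -19.] [ 0.501 -0.314  0.111]
0.52 tray frame [-133.   14.] [-149.    3.] [-113.   28.] [ 0.356 -0.298  0.023]
0.49 tray frame [-32.  25.] [-80.  -6.] [-17.  47.] [ 0.453 -0.265  0.032]
0.48 tray frame [-130.   84.] [-142.   70.] [-112.  108.] [ 0.345 -0.23   0.023]
cur [ 0.4879 -0.2526  0.1331] yaw 102.9 t 33.78 -> shift [168.9 -51.6 -65.6] turn 0.009
```

All three nuts are now well inside the scoop, about 60 mm behind the lip. To pour, the scoop must be flat first, so I'll set its heel back on the tray floor facing the ramp, release to let it drop flat, and regrip.

play_rows:
  commands:
    - [1,5,-1,0,0]
    - [1,12,-2,8,0]
    - [1,20,-4,18,0]
    - [1,28,-4,28,0]
    - [1,36,-4,38,0]
    - [1,41,-4,48,0]
    - [1,42,-4,57,0]
    - [1,42,-4,64,0]
    - [1,42,-4,70,0]
    - [1,42,-4,74,0]
    - [1,42,-4,75,0]
    - [1,42,-4,75,0]

```text
t: 34.78
tcp_pos: [0.4747, -0.2125, 0.0585]
eef_rot: [0.623, 0.782, 0.002, -0.003]
contact_force: [0.2, -2.8, 3.5]
finger_gap: 0.0177
```

```bash
python3 -c "
from h import *
tilt(('side',),'s',.0)
nuts()
row(tp(0,72,58),102.4)
"
```

```text
side 1896 far pt [143.  -8.  -7.] r 143.0 (157) tilt~ -29.1 low [ 69. -42. -11.]
g [ 0.4748 -0.2126  0.0775] force [ 0.2 -2.8  3.5] gap 0.01768135354090851 t 34.78
0.74 tray frame [-133.   14.] [-148.    3.] [-115.   27.] [ 0.357 -0.299  0.024]
0.65 tray frame [ 3. -1.] [-14. -17.] [28. 14.] [ 0.493 -0.284  0.06 ]
0.53 tray frame [-19. -19.] [-29. -34.] [ 1. -1.] [ 0.475 -0.306  0.071]
0.5 tray frame [-129.   82.] [-143.   68.] [-109.  107.] [ 0.346 -0.231  0.022]
0.49 tray frame [ 19. -22.] [  8. -36.] [36. -6.] [ 0.512 -0.301  0.072]
0.48 tray frame [-9. 63.] [-39.  37.] [ 3. 75.] [ 0.467 -0.223  0.028]
cur [ 0.4746 -0.2122  0.0587] yaw 102.9 t 34.98 -> shift [-0.8 -0.8  0.7] turn 0.009
```

play_rows:
  commands:
    - [1,0,0,-10,0]
    - [1,0,0,-25,0]
    - [1,-4,0,-40,0]
    - [1,-10,0,-52,0]
    - [1,-18,0,-60,0]
    - [1,-25,0,-60,0]
    - [1,-25,0,-60,0]

```text
t: 35.57
tcp_pos: [0.4801, -0.238, 0.1186]
eef_rot: [0.624, 0.781, 0.002, -0.003]
contact_force: [0.0, -0.5, -2.2]
finger_gap: 0.0175
```

```bash
python3 -c "
from h import *
tilt(('side','scene'),'t',.06)
nuts();print();nuts('scene')
row(tp(0,70,70),102.4)
"
```

```text
side 2273 far pt [143. -11. -19.] r 143.0 (157) tilt~ -28.0 low [ 67. -45. -14.]
scene 480 far pt [136. -15.   5.] r 137.0 (157) tilt~ -25.9 low [ 65. -48.  26.]
g [ 0.4802 -0.2382  0.1376] force [ 0.  -0.5 -2.2] gap 0.01751356215989838 t 35.57
0.78 tray frame [-130.   82.] [-143.   69.] [-115.  107.] [ 0.345 -0.231  0.023]
0.74 tray frame [ 18. -46.] [  8. -60.] [ 32. -28.] [ 0.516 -0.324  0.128]
0.64 tray frame [-134.   14.] [-150.    2.] [-113.   34.] [ 0.356 -0.298  0.022]
0.57 tray frame [  3. -24.] [-11. -39.] [ 22. -10.] [ 0.498 -0.306  0.118]
0.53 tray frame [-19. -42.] [-32. -58.] [  4. -24.] [ 0.48  -0.328  0.128]
0.51 tray frame [-1. 61.] [-68.  12.] [ 8. 65.] [ 0.475 -0.225  0.027]
0.49 tray frame [-29.  16.] [-39.   5.] [-15.  29.] [ 0.458 -0.274  0.032]

0.5 tray frame [-122.   21.] [-141.    8.] [-111.   31.] [ 0.366 -0.289  0.021]
0.47 tray frame [-21.  24.] [-41.  10.] [-10.  32.] [ 0.464 -0.265  0.029]
0.46 tray frame [-118.   91.] [-129.   75.] [-106.  102.] [ 0.355 -0.22   0.022]
cur [ 0.4802 -0.2364  0.1182] yaw 103.0 t 35.97 -> shift [21.6 -0.8 48.4] turn 0.01
```

play_rows:
  commands:
    - [1,7,0,0,0]
    - [1,16,0,8,0]
    - [1,24,0,20,0]
    - [1,28,0,34,0]
    - [1,28,0,48,0]
    - [1,28,0,60,0]
    - [1,28,0,68,0]
    - [1,28,0,73,0]
    - [1,28,0,73,0]
    - [1,28,0,73,0]

```text
t: 36.8
tcp_pos: [0.474, -0.2087, 0.0458]
eef_rot: [0.623, 0.782, 0.002, -0.003]
contact_force: [1.3, -1.3, 2.0]
finger_gap: 0.0176
```

```bash
python3 -c "
from h import *
tilt(('side',),'u',.0)
nuts()
row(tp(0,74,44),102.4)
"
```

```text
side 1903 far pt [141.  21.  -6.] r 143.0 (157) tilt~ -40.7 low [ 73. -27. -23.]
g [ 0.474  -0.2089  0.0648] force [ 1.3 -1.3  2. ] gap 0.01764055682970184 t 36.8
0.68 tray frame [ 19. -19.] [  9. -34.] [36. -0.] [ 0.512 -0.298  0.078]
0.68 tray frame [-134.   14.] [-149.    2.] [-115.   28.] [ 0.356 -0.299  0.023]
0.63 tray frame [129. 591.] [ 45. 491.] [230. 709.] [0.489 0.321 0.031]
0.61 tray frame [ 90. 285.] [-21. 105.] [149. 364.] [0.518 0.013 0.004]
0.6 tray frame [-8. 62.] [-38.  41.] [ 1. 71.] [ 0.468 -0.224  0.027]
0.6 tray frame [3. 0.] [ -9. -14.] [16. 14.] [ 0.493 -0.283  0.063]
0.55 tray frame [-37.  13.] [-48.   1.] [-30.  30.] [ 0.451 -0.279  0.032]
0.55 tray frame [-18. -16.] [-27. -32.] [-5.  2.] [ 0.475 -0.303  0.077]
cur [ 0.4739 -0.2086  0.0459] yaw 102.9 t 37.0 -> shift [-2.5 -0.9  1.9] turn 0.01
```

```bash
cat >> h.py <<'E'
def fit(cams=("side",),zmin=.0,verbose=True):
    st=get_state(); M=R.from_quat(st["eef_rot"]).as_matrix(); f=-M[:,0]; l=M[:,1]; g=st["tcp_pos"]-M[:,2]*.019
    A=[]
    for c in cams:
        q,_=pts(snapshot(c),"scoop")
        if len(q):
            d=q-g; a=np.c_[d@f,d[:,2],d@l]*1000; A.append(a[(q[:,2]>zmin)&(abs(a[:,2])<48)&(np.hypot(a[:,0],a[:,1])<175)])
    if not A: return
    a=np.vstack(A); best=(-1,)
    for th in np.arange(-60,70,1.):
        t=np.radians(th); x=a[:,0]*np.cos(t)-a[:,1]*np.sin(t); z=a[:,0]*np.sin(t)+a[:,1]*np.cos(t)  # undo nose-down th
        for ox in range(-12,13,4):
            for oz in range(-12,13,4):
                X=x-88+ox; Z=z+85+oz; Y=abs(a[:,2])
                bot=np.where((X>-46)&(X<48)&(Y<40),abs(Z-1),99); back=np.where((Z>-3)&(Z<43)&(Y<36),abs(X+43),99)
                top=40-10*np.clip((X+43)/74,0,1); side=np.where((X>-46)&(X<34)&(Z>-3)&(Z<top+3),abs(Y-(33.5+2.5*(X+43)/74)),99)
                sN=(X+76.5)*.741+(Z-72.5)*.671; sT=-(X+76.5)*.671+(Z-72.5)*.741
                han=np.where((abs(sT)<60)&(Y<12),abs(abs(sN)-14),99)
                e=np.minimum.reduce([bot,back,side,han]); sc=np.clip(1-e/5,0,None).sum()/len(a)
                if sc>best[0]: best=(sc,th,ox,oz)
    sc,th,ox,oz=best; t=np.radians(th)
    def P(X,Z):
        x=X+88-ox; z=Z-85-oz; return np.array([x*np.cos(t)+z*np.sin(t), -x*np.sin(t)+z*np.cos(t)])
    for n,(X,Z) in dict(lip=(45,0),heel=(-43,0),hend=(-125,105)).items():
        r=P(X,Z); w=g+f*r[0]/1000+[0,0,r[1]/1000]; d=(w[:2]-C)*1000
        print(n,"rel grip",r.round(0),"world",w.round(3),"tray y'",(d@V).round(0))
    print("fit score",round(sc,2),"nose-down",th,"off",ox,oz,"n",len(a),"g",g.round(4),"F",st["contact_force"].round(1),"t",round(st["t"],2))
E
python3 -c "
from h import *
fit(('side',));fit(('scene','side'))
"
```

```text
lip rel grip [143.  22.] world [ 0.506 -0.348  0.086] tray y' -67.0
heel rel grip [ 75. -33.] world [ 0.491 -0.281  0.031] tray y' 2.0
hend rel grip [-55.  -3.] world [ 0.462 -0.155  0.062] tray y' 132.0
fit score 0.77 nose-down -39.0 off 8 -12 n 1890 g [ 0.4739 -0.2087  0.0649] F [ 0.  -2.   2.3] t 37.0
lip rel grip [143.  22.] world [ 0.506 -0.348  0.086] tray y' -67.0
heel rel grip [ 75. -33.] world [ 0.491 -0.282  0.031] tray y' 2.0
hend rel grip [-55.  -3.] world [ 0.462 -0.155  0.062] tray y' 132.0
fit score 0.68 nose-down -39.0 off 8 -12 n 2327 g [ 0.4739 -0.2087  0.0648] F [ 0.6 -2.3  1.3] t 37.1
```

The heel rested on a loose nut and tipped the scoop further nose-up, to 39°, so the three nuts are very secure for carrying. I'll carry it to the mat, set the heel down and let it drop there, using the palm as a brake.

play_rows:
  commands:
    - [1,0,0,-15,0]
    - [1,0,0,-40,0]
    - [1,0,0,-65,0]
    - [1,0,0,-80,0]
    - [1,0,0,-80,0]

```text
t: 37.72
tcp_pos: [0.4752, -0.2087, 0.1277]
eef_rot: [0.623, 0.782, 0.003, -0.002]
contact_force: [0.9, 0.1, -2.0]
finger_gap: 0.0177
```

```bash
python3 -c "
from h import *
row([.484,.076,.09],138)
nuts()
"
```

```text
cur [ 0.4752 -0.2087  0.1277] yaw 103.0 t 37.72 -> shift [275.2  72.3  39.8] turn -0.612
0.69 tray frame [-134.   14.] [-149.    2.] [-118.   26.] [ 0.355 -0.299  0.023]
0.62 tray frame [ 4. -0.] [ -8. -14.] [17. 13.] [ 0.494 -0.283  0.144]
0.6 tray frame [-17. -16.] [-27. -31.] [-6.  1.] [ 0.476 -0.303  0.157]
0.56 tray frame [-3. 71.] [-14.  56.] [17. 89.] [ 0.471 -0.214  0.031]
0.52 tray frame [ 19. -19.] [  9. -33.] [33. -2.] [ 0.512 -0.298  0.158]
0.51 tray frame [-30.   6.] [-49.  -6.] [-10.  26.] [ 0.459 -0.284  0.032]
0.47 tray frame [-130.   82.] [-143.   68.] [-112.  106.] [ 0.345 -0.231  0.022]
0.3 tray frame [253.  32.] [219.  -8.] [375.  93.] [ 0.734 -0.196  0.054]
```

play_rows:
  commands:
    - [1,8,2,0,-0.02]
    - [1,27,7,0,-0.06]
    - [1,52,14,0,-0.12]
    - [1,80,21,0,-0.18]
    - [1,108,28,0,-0.24]
    - [1,136,36,0,-0.3]
    - [1,164,43,0,-0.36]
    - [1,192,50,0,-0.43]
    - [1,218,57,0,-0.49]
    - [1,242,64,8,-0.54]
    - [1,259,68,18,-0.58]
    - [1,270,71,30,-0.6]
    - [1,275,72,40,-0.61]
    - [1,275,72,48,-0.61]
    - [1,275,72,50,-0.61]
    - [1,275,72,50,-0.61]

```text
t: 39.15
tcp_pos: [0.4809, 0.0743, 0.0763]
eef_rot: [0.36, 0.933, 0.002, -0.004]
contact_force: [-0.6, -0.6, -2.5]
finger_gap: 0.018
```

```bash
python3 -c "
from h import *
fit(('side','scene'),.02)
row([.484,.076,.02],138)
"
```

```text
lip rel grip [143.  19.] world [ 0.587 -0.022  0.114] tray y' 234.0
heel rel grip [ 74. -35.] world [0.536 0.024 0.06 ] tray y' 291.0
hend rel grip [-55.  -2.] world [0.44  0.111 0.093] tray y' 396.0
fit score 0.56 nose-down -38.0 off 8 -12 n 2211 g [0.4811 0.0742 0.0953] F [-0.6 -0.6 -2.5] t 39.15
cur [0.4822 0.0749 0.0778] yaw 137.8 t 39.35 -> shift [-1.   1.8 57.8] turn -0.003
```

play_rows:
  commands:
    - [1,0,0,15,0]
    - [1,0,0,30,0]
    - [1,0,0,42,0]
    - [1,0,0,50,0]
    - [1,0,0,54,0]
    - [1,0,0,55,0]
    - [1,0,0,55,0]

```text
t: 39.93
tcp_pos: [0.4822, 0.0751, 0.0231]
eef_rot: [0.36, 0.933, 0.003, -0.002]
contact_force: [-0.1, -1.1, -1.9]
finger_gap: 0.0179
```

play_rows:
  commands:
    - [0.4,0,0,0,0]
    - [0.4,0,0,0,0]
    - [0.4,0,0,-1,0]
    - [0.4,0,0,-4,0]
    - [0.4,-2,0,-8,0]
    - [0.4,-4,0,-12,0]
    - [0.4,-6,0,-16,0]
    - [0.4,-9,0,-20,0]
    - [0.4,-12,0,-25,0]
    - [0.4,-16,0,-30,0]
    - [0.4,-19,0,-35,0]
    - [0.4,-23,0,-40,0]
    - [0.4,-26,0,-44,0]
    - [0.4,-29,0,-48,0]
    - [0.4,-29,0,-48,0]

```text
t: 41.18
tcp_pos: [0.5047, 0.0547, 0.0716]
eef_rot: [0.361, 0.933, 0.003, -0.002]
contact_force: [0.1, 0.4, -0.2]
finger_gap: 0.0267
```

```bash
python3 -c "
from h import *
fit(('side','scene'),.007)
nuts()
row([.503,.054,.071],138)
"
```

```text
lip rel grip [146.   3.] world [ 0.612 -0.043  0.093] tray y' 208.0
heel rel grip [ 73. -47.] world [0.559 0.005 0.043] tray y' 267.0
hend rel grip [-54.  -8.] world [0.465 0.091 0.082] tray y' 371.0
fit score 0.21 nose-down -35.0 off 12 -4 n 2151 g [0.5047 0.0545 0.0906] F [ 0.1  0.4 -0.2] t 41.18
0.64 tray frame [114. 294.] [103. 285.] [127. 304.] [0.538 0.027 0.04 ]
0.59 tray frame [-4. 71.] [-14.  56.] [11. 89.] [ 0.471 -0.215  0.031]
0.53 tray frame [-29.   5.] [-49.  -6.] [-14.  21.] [ 0.46  -0.284  0.032]
0.52 tray frame [ 99. 274.] [ 90. 267.] [110. 282.] [0.528 0.005 0.053]
0.5 tray frame [-130.   82.] [-143.   68.] [-115.  100.] [ 0.345 -0.232  0.022]
cur [0.5034 0.0555 0.0706] yaw 137.8 t 41.48 -> shift [-0.7 -1.4 -0.4] turn -0.003
```

```bash
python3 -c "
from h import *
s1=snapshot('side');s2=snapshot('scene');s3=snapshot('wrist')
for s in (s3,s1,s2):
    q,_=pts(s,'scoop')
    if not len(q): continue
    O=np.array([.55,.0175]);f=np.array([.743,-.669]);w=np.array([.669,.743]);d=np.c_[(q[:,:2]-O)@f,(q[:,:2]-O)@w]*1000
    print('n',len(q))
    for lo in np.arange(.0,.14,.01):
        a=(q[:,2]>lo)&(q[:,2]<lo+.01)
        if a.sum()>8: print(lo.round(2),a.sum(),np.median(d[a],0).round(0),np.percentile(d[a],3,0).round(),np.percentile(d[a],97,0).round())
A=cv2.resize(s1['img'][130:260,220:390,::-1],(390,298));B=cv2.resize(s2['img'][150:270,280:437,::-1],(390,298));W=cv2.resize(s3['img'][...,::-1],(470,294))
cv2.imwrite('pics/v.png',np.vstack([np.hstack([A,B]),np.hstack([W,np.zeros((294,310,3),np.uint8)])]))
"
```

```text
n 8754
0.0 38 [-15. -17.] [-17. -21.] [-13. -12.]
0.01 166 [-12. -18.] [-26. -22.] [-7. 12.]
0.02 126 [-32.   6.] [-37. -20.] [-27.  13.]
0.03 132 [-42.   6.] [-44. -19.] [-28.  13.]
0.04 6565 [-83.  -4.] [-144.  -31.] [25. 21.]
0.05 1681 [29. -3.] [ 21. -39.] [32. 32.]
0.06 46 [ 22. -39.] [ 17. -40.] [27. 32.]
n 1067
0.0 13 [-60.  -4.] [-94. -10.] [-7.  1.]
0.01 41 [-20. -38.] [-107.  -42.] [-5. 27.]
0.02 220 [-35. -13.] [-135.  -41.] [ 2. 29.]
0.03 179 [-34. -14.] [-138.  -41.] [15. 29.]
0.04 196 [ -4. -10.] [-141.  -41.] [25. 31.]
0.05 207 [25.  1.] [-16. -42.] [35. 33.]
0.06 176 [35. -6.] [ -6. -42.] [44. 33.]
0.07 26 [ 14. -41.] [  3. -43.] [20. 34.]
n 1154
0.01 36 [-19.  34.] [-94. -27.] [-6. 37.]
0.02 171 [-48.   7.] [-138.  -34.] [-1. 37.]
0.03 227 [-43.   8.] [-140.  -35.] [14. 36.]
0.04 365 [-51.   4.] [-142.  -37.] [24. 36.]
0.05 180 [22. -5.] [-78. -39.] [36. 37.]
0.06 138 [24. 10.] [ -3. -39.] [43. 39.]
0.07 29 [12. 34.] [  2. -39.] [42. 38.]
```

View pics/v.png

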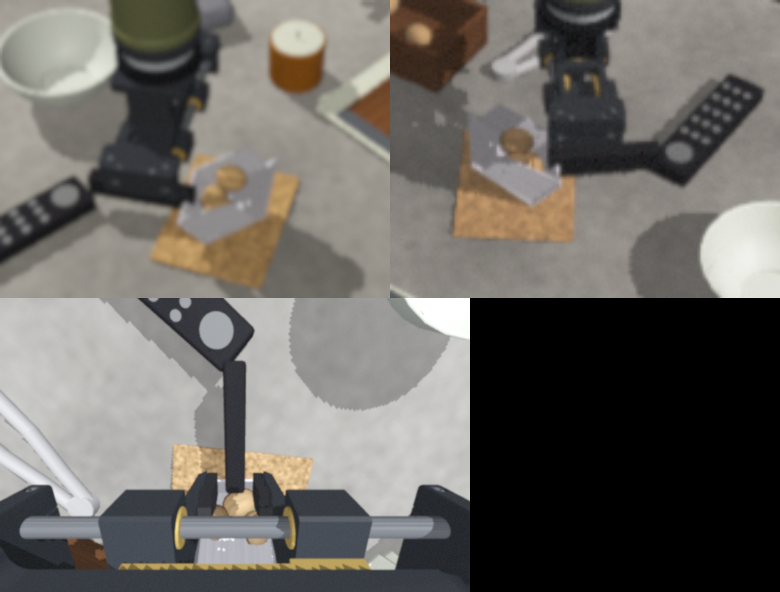

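The scoop tipped back onto its handle, with its end near the remote at about (235,365) in the wrist crop, and all three nuts are still inside. I'll grip the handle near its end with only the fingertips, so there is little twisting friction. Then I'll raise it in an arc about the heel so it settles flat.

play_rows:
  commands:
    - [0.4,20,0,-2,0]
    - [0.4,45,0,-2,0]
    - [0.4,65,0,0,0]
    - [0.4,65,0,15,0]
    - [0.4,65,0,28,0]
    - [0.4,65,0,34,0]
    - [0.4,65,0,34,0]
    - [1,65,0,34,0]
    - [1,65,0,34,0]
    - [1,65,0,34,0]
    - [1,65,0,34,0]
    - [1,65,0,34,0]
  force: 5

```text
t: 42.78
tcp_pos: [0.4556, 0.0993, 0.0376]
eef_rot: [0.36, 0.933, 0.003, -0.002]
contact_force: [-0.1, 0.4, -0.4]
finger_gap: 0.0182
```

play_rows:
  commands:
    - [1,-2,0,-6,0]
    - [1,-5,0,-12,0]
    - [1,-7,0,-18,0]
    - [1,-10,0,-23,0]
    - [1,-14,0,-29,0]
    - [1,-17,0,-34,0]
    - [1,-21,0,-39,0]
    - [1,-25,0,-43,0]
    - [1,-29,0,-48,0]
    - [1,-33,0,-52,0]
    - [1,-38,0,-56,0]
    - [1,-43,0,-60,0]
    - [1,-48,0,-63,0]
    - [1,-53,0,-66,0]
    - [1,-58,0,-69,0]
    - [1,-62,0,-71,0]
    - [1,-62,0,-71,0]
    - [1,-62,0,-71,0]

```text
t: 44.28
tcp_pos: [0.5018, 0.0568, 0.1081]
eef_rot: [0.36, 0.933, 0.004, -0.002]
contact_force: [-0.8, 0.7, -1.6]
finger_gap: 0.018
```

```bash
sed -i 's/a=np.vstack(A); best/a=np.vstack(A); a=a[::max(1,len(a)\/\/500)]; best/; s/range(-12,13,4)/range(-32,33,4)/g; s/np.arange(-60,70,1.)/np.arange(-60,70,2.)/' h.py
cat >> h.py <<'E'
def slices(c,zs=np.arange(0,.14,.01)):
    q,_=pts(snapshot(c),'scoop'); O=np.array([.55,.0175]);f=np.array([.743,-.669]);w=np.array([.669,.743]);d=np.c_[(q[:,:2]-O)@f,(q[:,:2]-O)@w]*1000
    for lo in zs:
        a=(q[:,2]>lo)&(q[:,2]<lo+.01)
        if a.sum()>8: print(lo.round(2),a.sum(),np.median(d[a],0).round(0),np.percentile(d[a],3,0).round(),np.percentile(d[a],97,0).round())
E
python3 -c "
from h import *
fit(('side','scene'),.007)
slices('side');nuts()
"
```

```text
lip rel grip [ 133. -122.] world [ 0.6   -0.033  0.004] tray y' 221.0
heel rel grip [  45. -119.] world [0.535 0.027 0.008] tray y' 293.0
hend rel grip [-33. -11.] world [0.477 0.079 0.116] tray y' 357.0
fit score 0.49 nose-down 2.0 off -4 32 n 556 g [0.5019 0.0567 0.1271] F [-0.8  0.7 -1.6] t 44.28
0.0 354 [55. -3.] [  1. -41.] [71. 30.]
0.01 118 [ 24. -39.] [-13. -43.] [57. 33.]
0.02 135 [ 19. -39.] [-13. -43.] [56. 32.]
0.03 155 [ 21. -37.] [-13. -43.] [54. 32.]
0.04 78 [ -5. -13.] [-24. -41.] [24. 30.]
0.05 55 [-12. -12.] [-38. -15.] [-4.  2.]
0.06 56 [-24. -11.] [-43. -14.] [-13.  -1.]
0.07 44 [-32. -12.] [-48. -14.] [-22.  -3.]
0.08 34 [-36. -10.] [-46. -14.] [-30.  -1.]
0.09 24 [-42.  -8.] [-46. -14.] [-38.  -2.]
0.76 tray frame [-29.   6.] [-40.  -5.] [-9. 20.] [ 0.46  -0.284  0.032]
0.75 tray frame [-133.   14.] [-149.    3.] [-113.   34.] [ 0.356 -0.298  0.022]
0.72 tray frame [-4. 72.] [-14.  57.] [11. 91.] [ 0.47  -0.214  0.031]
0.63 tray frame [147. 265.] [138. 255.] [162. 281.] [0.576 0.006 0.033]
0.46 tray frame [-130.   82.] [-142.   69.] [-115.   99.] [ 0.345 -0.231  0.023]
0.44 tray frame [115. 248.] [103. 239.] [127. 264.] [ 0.548 -0.016  0.035]
```

The scoop is flat on the mat with the nuts inside. I'll regrip slightly deeper, still with little pad overlap, squeeze firmly and lift.

play_rows:
  commands:
    - [0.5,0,0,0,0]
    - [0.5,0,0,4,0]
    - [0.5,0,0,10,0]
    - [0.5,0,0,12,0]
    - [1,0,0,12,0]
    - [1,0,0,12,0]
    - [1,0,0,12,0]
    - [1,0,0,12,0]
    - [1,0,0,12,0]
    - [1,0,0,12,0]
  force: 55

```text
t: 45.52
tcp_pos: [0.5014, 0.0572, 0.0961]
eef_rot: [0.36, 0.933, 0.003, -0.003]
contact_force: [0.1, 0.7, -2.4]
finger_gap: 0.0177
```

play_rows:
  commands:
    - [1,0,0,-3,0]
    - [1,0,0,-9,0]
    - [1,0,0,-18,0]
    - [1,0,0,-25,0]
    - [1,0,0,-28,0]
    - [1,0,0,-28,0]

```text
t: 46.02
tcp_pos: [0.5022, 0.0571, 0.1252]
eef_rot: [0.36, 0.933, 0.004, -0.002]
contact_force: [-0.1, -0.3, -2.5]
finger_gap: 0.018
```

```bash
python3 -c "
from h import *
fit(('side','scene'),.015)
nuts()
row([.442,.333,.225],138)
"
```

```text
lip rel grip [ 133. -109.] world [ 0.601 -0.032  0.034] tray y' 221.0
heel rel grip [  45. -109.] world [0.536 0.027 0.035] tray y' 293.0
hend rel grip [-37.  -4.] world [0.475 0.082 0.14 ] tray y' 360.0
fit score 0.58 nose-down 0.0 off 0 24 n 566 g [0.5022 0.0569 0.1442] F [-0.1 -0.3 -2.5] t 46.02
0.66 tray frame [-29.   6.] [-41.  -5.] [-15.  20.] [ 0.46  -0.284  0.032]
0.63 tray frame [-4. 70.] [-14.  56.] [11. 89.] [ 0.471 -0.215  0.03 ]
0.63 tray frame [-133.   14.] [-148.    3.] [-115.   28.] [ 0.356 -0.299  0.023]
0.61 tray frame [114. 250.] [106. 240.] [123. 260.] [ 0.547 -0.015  0.064]
0.57 tray frame [-130.   82.] [-142.   68.] [-115.  100.] [ 0.346 -0.231  0.022]
0.46 tray frame [146. 266.] [137. 255.] [160. 285.] [0.575 0.008 0.06 ]
0.46 tray frame [121. 276.] [109. 265.] [137. 288.] [0.548 0.011 0.059]
cur [0.5013 0.0569 0.1238] yaw 137.8 t 46.32 -> shift [230.1 165.1 -98.8] turn -0.004
```

Three nuts are aboard and the scoop is held flat. I'll carry it to the bowl with gentle acceleration.

play_rows:
  commands:
    - [1,2,2,-4,0]
    - [1,8,6,-12,0]
    - [1,17,12,-24,0]
    - [1,30,21,-38,0]
    - [1,46,33,-52,0]
    - [1,63,45,-66,0]
    - [1,81,58,-78,0]
    - [1,99,71,-88,0]
    - [1,117,84,-95,0]
    - [1,136,97,-99,0]
    - [1,154,111,-99,0]
    - [1,171,123,-99,0]
    - [1,187,134,-99,0]
    - [1,201,144,-99,0]
    - [1,213,153,-99,0]
    - [1,221,158,-99,0]
    - [1,227,163,-99,0]
    - [1,230,165,-99,0]
    - [1,230,165,-99,0]

```text
t: 47.9
tcp_pos: [0.4417, 0.3334, 0.2253]
eef_rot: [0.36, 0.933, 0.003, -0.003]
contact_force: [-1.1, -0.0, -1.3]
finger_gap: 0.0176
```

```bash
python3 -c "
from h import *
fit(('side','scene'),.07)
nuts('scene')
s=snapshot('side')
q,_=pts(s,'bowl');t=q[q[:,2]>.05]; t=t[t[:,2]<.07]
if len(t): A=np.c_[2*t[:,:2],np.ones(len(t))];x=np.linalg.lstsq(A,(t[:,:2]**2).sum(1),rcond=None)[0];print('bowl',x[:2],np.sqrt(x[2]+x[:2]@x[:2]),len(t))
row([.442,.333,.225],138)
"
```

```text
lip rel grip [ 137. -109.] world [0.543 0.241 0.134] tray y' 501.0
heel rel grip [  49. -109.] world [0.478 0.3   0.135] tray y' 573.0
hend rel grip [-33.  -4.] world [0.417 0.355 0.241] tray y' 640.0
fit score 0.62 nose-down 0.0 off -4 24 n 509 g [0.4418 0.3333 0.2443] F [-1.1 -0.  -1.3] t 47.9
0.68 tray frame [132. 564.] [120. 550.] [141. 575.] [0.497 0.295 0.162]
0.53 tray frame [127. 534.] [109. 520.] [135. 547.] [0.498 0.266 0.16 ]
0.51 tray frame [ 7. 81.] [-6. 66.] [16. 93.] [ 0.478 -0.203  0.031]
0.49 tray frame [-122.   21.] [-138.    2.] [-110.   33.] [ 0.366 -0.29   0.022]
bowl [0.48320527 0.29145103] 0.0704763518522361 178
cur [0.4423 0.3323 0.2251] yaw 137.7 t 48.3 -> shift [0.7 0.3 0.1] turn -0.004
```

play_rows:
  commands:
    - [1,0,0,0,0]
    - [1,0,0,0,0]
    - [1,0,0,0,0]
    - [1,0,0,0,0]
  force: 4

```text
t: 48.63
tcp_pos: [0.4421, 0.3326, 0.2252]
eef_rot: [0.36, 0.933, 0.003, -0.003]
contact_force: [0.0, -0.1, -2.2]
finger_gap: 0.0176
```

```bash
python3 -c "
from h import *
fit(('side','scene'),.065)
"
```

```text
lip rel grip [ -16. -181.] world [0.431 0.343 0.064] tray y' 625.0
heel rel grip [ -62. -106.] world [0.396 0.374 0.139] tray y' 663.0
hend rel grip [-17.  19.] world [0.43  0.344 0.263] tray y' 626.0
fit score 0.46 nose-down 58.0 off -12 24 n 542 g [0.4421 0.3324 0.2442] F [ 0.  -0.1 -2.2] t 48.63
```

```bash
python3 -c "
from h import *
for c in ('scene','side','scene'):
    print(c);s=snapshot(c);P=cloud(s)
    for r in regions_of(s,'nut1'):
        q=P[r['region']];q=q[~np.isnan(q[:,0])]
        if len(q): m=np.median(q,0);print(round(r['confidence'],2),m.round(3),q.min(0).round(3),'from bowl',np.hypot(*(m[:2]-[.484,.293])).round(3))
print(get_state()['contact_force'])
"
```

```text
scene
0.64 [0.47  0.29  0.028] [0.449 0.273 0.016] from bowl 0.015
0.58 [0.485 0.321 0.029] [0.468 0.306 0.007] from bowl 0.028
0.57 [ 0.366 -0.29   0.021] [ 0.353 -0.305  0.01 ] from bowl 0.595
0.44 [ 0.468 -0.273  0.03 ] [ 0.452 -0.286  0.01 ] from bowl 0.566
0.41 [ 0.354 -0.221  0.021] [ 0.337 -0.242  0.006] from bowl 0.53
0.22 [0.436 0.346 0.114] [ 0.235  0.246 -0.004] from bowl 0.071
side
0.64 [ 0.355 -0.299  0.023] [ 0.341 -0.31   0.009] from bowl 0.605
0.61 [0.493 0.278 0.026] [0.48  0.269 0.012] from bowl 0.017
0.58 [0.461 0.28  0.027] [0.448 0.271 0.016] from bowl 0.026
0.52 [ 0.345 -0.231  0.023] [ 0.332 -0.245 -0.003] from bowl 0.543
0.51 [ 0.46  -0.283  0.032] [ 0.441 -0.296  0.005] from bowl 0.577
0.44 [ 0.471 -0.215  0.03 ] [ 0.46  -0.229  0.008] from bowl 0.509
scene
0.68 [0.471 0.289 0.028] [0.452 0.274 0.016] from bowl 0.014
0.66 [ 0.464 -0.274  0.028] [ 0.441 -0.307  0.008] from bowl 0.567
0.61 [0.488 0.312 0.027] [0.47  0.297 0.005] from bowl 0.02
0.58 [ 0.478 -0.204  0.03 ] [ 0.443 -0.233  0.006] from bowl 0.497
0.51 [0.506 0.282 0.028] [0.489 0.269 0.015] from bowl 0.025
0.48 [ 0.365 -0.288  0.022] [ 0.346 -0.307  0.008] from bowl 0.593
0.39 [ 0.354 -0.222  0.022] [ 0.342 -0.237  0.009] from bowl 0.531
[-0.36697425  0.20297547 -2.34361808]
```

All three nuts are in the bowl, within 30 mm of its centre, and two remain in the tray. Now I'll grip firmly, lift clear and return to the mat.

play_rows:
  commands:
    - [1,0,0,0,0]
    - [1,0,0,0,0]
    - [1,0,0,-12,0]
    - [1,0,0,-28,0]
    - [1,0,0,-30,0]
  force: 55

```text
t: 49.55
tcp_pos: [0.4431, 0.3334, 0.2572]
eef_rot: [0.36, 0.933, 0.005, -0.002]
contact_force: [-0.0, 0.7, -1.3]
finger_gap: 0.0176
```

```bash
python3 -c "
from h import *
row([.595,-.0235,.185],138)
"
```

```text
cur [0.4431 0.3334 0.2572] yaw 137.7 t 49.55 -> shift [-353.  -162.5   68.3] turn -0.005
```

play_rows:
  commands:
    - [1,-15,-7,0,0]
    - [1,-45,-21,0,0]
    - [1,-80,-37,0,0]
    - [1,-115,-53,0,0]
    - [1,-150,-69,0,0]
    - [1,-185,-85,0,0]
    - [1,-220,-101,0,0]
    - [1,-255,-117,0,0]
    - [1,-290,-133,5,0]
    - [1,-320,-147,20,0]
    - [1,-340,-156,40,0]
    - [1,-353,-162,58,0]
    - [1,-353,-162,68,0]
    - [1,-353,-162,68,0]
    - [1,-353,-162,68,0]

```text
t: 50.8
tcp_pos: [0.5948, -0.021, 0.1853]
eef_rot: [0.359, 0.933, 0.006, -0.003]
contact_force: [0.3, 0.8, -0.3]
finger_gap: 0.0171
```

```bash
python3 -c "
from h import *
fit(('side','scene'),.012)
row([.595,-.0235,.167],138)
"
```

```text
lip rel grip [  35. -178.] world [ 0.621 -0.045  0.026] tray y' 205.0
heel rel grip [ -31. -119.] world [ 0.572 -0.001  0.085] tray y' 259.0
hend rel grip [-21.  14.] world [ 0.579 -0.007  0.218] tray y' 251.0
fit score 0.49 nose-down 42.0 off -12 24 n 657 g [ 0.5948 -0.0212  0.2043] F [ 0.3  0.8 -0.3] t 50.8
cur [ 0.5958 -0.0213  0.1867] yaw 137.9 t 51.0 -> shift [-1.  -2.4 19.7] turn -0.002
```

play_rows:
  commands:
    - [1,20,-1,0,0]
    - [1,45,-2,4,0]
    - [1,52,-2,12,0]
    - [1,52,-2,19,0]
    - [1,52,-2,20,0]
    - [1,52,-2,20,0]

```text
t: 51.5
tcp_pos: [0.5566, 0.0117, 0.1669]
eef_rot: [0.36, 0.933, 0.005, -0.001]
contact_force: [0.2, 0.7, -2.3]
finger_gap: 0.0176
```

play_rows:
  commands:
    - [1,2,0,0,0]
    - [1,10,0,3,0]
    - [1,20,0,6,0]
    - [1,30,0,11,0]
    - [1,40,0,16,0]
    - [1,50,0,22,0]
    - [1,60,0,28,0]
    - [1,69,0,35,0]
    - [1,77,0,42,0]
    - [1,84,0,49,0]
    - [1,90,0,55,0]
    - [1,96,0,62,0]
    - [1,101,0,69,0]
    - [1,101,0,69,0]
    - [1,101,0,69,0]
  force: 5

```text
t: 52.75
tcp_pos: [0.482, 0.0808, 0.0987]
eef_rot: [0.359, 0.933, 0.006, -0.001]
contact_force: [0.8, 0.1, 0.5]
finger_gap: 0.0179
```

```bash
python3 -c "
from h import *
fit(('side','scene'),.009)
row([.4821,.0781,.095],138)
slices('side',np.arange(.0,.13,.02))
"
```

```text
MISS scooph.py:65: RuntimeWarning: invalid value encountered in scalar divide
  e=np.minimum.reduce([bot,back,side,han]); sc=np.clip(1-e/5,0,None).sum()/len(a)
Traceback (most recent call last):
  File "h.py", line 67, in fit
    sc,th,ox,oz=best; t=np.radians(th)
    ^^^^^^^^^^^
ValueError: not enough values to unpack (expected 4, got 1)
```

```bash
python3 -c "
from h import *
s=snapshot('side');print([(round(r['confidence'],2),np.array(r['rect']).astype(int)) for r in regions_of(s,'scoop')])
s=snapshot('scene');print([(round(r['confidence'],2),np.array(r['rect']).astype(int)) for r in regions_of(s,'scoop')])
print(get_state()['contact_force'].round(1))
fit(('side',),.009)
slices('side',np.arange(.0,.13,.02))
"
```

```text
[(0.63, array([281, 195, 340, 242]))]
[(0.91, array([311, 200, 369, 236])), (0.18, array([427, 253, 444, 263]))]
[-0.3  0.5 -1.9]
lip rel grip [ 137. -108.] world [ 0.584 -0.012  0.009] tray y' 245.0
heel rel grip [  49. -111.] world [0.518 0.047 0.006] tray y' 317.0
hend rel grip [-37.  -9.] world [0.455 0.104 0.109] tray y' 386.0
fit score 0.55 nose-down -2.0 off 0 28 n 845 g [0.4822 0.0798 0.1177] F [-0.3  0.5 -1.9] t 53.15
0.0 618 [6. 8.] [-39. -37.] [40. 35.]
0.02 163 [-8. -1.] [-43. -38.] [26. 37.]
0.04 103 [-39.  -8.] [-63. -36.] [-10.  34.]
0.06 60 [-54.  -8.] [-79. -10.] [-44.   5.]
0.08 39 [-69.  -7.] [-79. -10.] [-63.   4.]
```

The scoop is flat with its origin at about (0.550, 0.018), on the mat centre. I'll lower it a touch, release and retreat.

play_rows:
  commands:
    - [1,0,0,1,0]
    - [1,0,0,2,0]
    - [1,0,0,2,0]
    - [0.4,0,0,2,0]
    - [0.4,0,0,2,0]
    - [0,0,0,2,0]
    - [0,0,0,2,0]
    - [-0.3,0,0,-15,0]
    - [-0.5,0,0,-45,0]
    - [-0.5,0,0,-85,0]
    - [-0.5,0,0,-120,0]
    - [-0.5,0,0,-150,0]
    - [-0.5,0,0,-150,0]

```text
t: 54.43
tcp_pos: [0.4845, 0.0798, 0.2536]
eef_rot: [0.36, 0.933, 0.008, 0.003]
contact_force: [0.2, 0.5, 0.7]
finger_gap: 0.0661
```

```bash
python3 -c "
from h import *
st=get_state();print(st['t'],st['tcp_pos'],st['contact_force'].round(1))
for c in ('side','scene'):
    s=snapshot(c);P=cloud(s)
    for n in ('scoop','mat','remote','bowl','nut0'):
        for r in regions_of(s,n)[:7]:
            if r['confidence']<.35: continue
            q=P[r['region']];q=q[~np.isnan(q[:,0])];print(c,n,round(r['confidence'],2),np.median(q,0).round(3),np.percentile(q,1,0).round(3),np.percentile(q,99,0).round(3))
slices('wrist',np.arange(.0,.14,.01))
s=snapshot('wrist')
for n in ['scoop','scoop_lip','mat']:
    for r in place_of(s,n)[:1]:
        i,j=np.round(r['point']).astype(int);print(n,r['confidence'],cloud(s)[i,j])
q,_=pts(s,'mat');len(q) and print('mat',rect(q[q[:,2]<.012]))
"
```

```text
54.4333 [0.48451669 0.07980905 0.2535695 ] [0.2 0.5 0.7]
side scoop 0.84 [0.529 0.042 0.026] [ 0.458 -0.028  0.003] [0.595 0.101 0.124]
side mat 0.61 [ 0.523 -0.012  0.004] [ 0.461 -0.07  -0.001] [0.633 0.053 0.008]
side mat 0.35 [0.719 0.149 0.054] [0.697 0.13  0.   ] [0.759 0.196 0.063]
side remote 0.97 [0.346 0.103 0.019] [0.267 0.08  0.002] [0.433 0.138 0.023]
side bowl 0.95 [0.472 0.325 0.03 ] [0.414 0.222 0.005] [0.537 0.364 0.059]
side nut0 0.8 [ 0.345 -0.232  0.023] [ 0.333 -0.244  0.009] [ 0.358 -0.215  0.028]
side nut0 0.7 [ 0.356 -0.299  0.023] [ 0.341 -0.31   0.012] [ 0.373 -0.284  0.029]
side nut0 0.68 [ 0.471 -0.215  0.031] [ 0.46  -0.227  0.02 ] [ 0.486 -0.199  0.036]
side nut0 0.47 [ 0.459 -0.284  0.032] [ 0.441 -0.298  0.008] [ 0.474 -0.264  0.056]
side nut0 0.47 [0.461 0.278 0.026] [0.449 0.271 0.016] [0.475 0.291 0.033]
side nut0 0.46 [0.493 0.275 0.025] [0.48  0.27  0.012] [0.506 0.288 0.033]
scene scoop 0.68 [0.529 0.043 0.029] [ 0.467 -0.027  0.004] [0.598 0.102 0.125]
scene mat 0.97 [0.584 0.048 0.005] [ 0.52  -0.061  0.001] [0.638 0.107 0.01 ]
scene mat 0.39 [
[... 724 characters left out ...]
32.] [41. 34.]
0.01 108 [-45.  13.] [-46. -35.] [24. 36.]
0.02 126 [-45.  13.] [-46. -34.] [19. 36.]
0.03 170 [-45.   1.] [-46. -36.] [22. 37.]
0.04 233 [-43.  20.] [-46. -33.] [-2. 37.]
0.05 58 [-41.   1.] [-44.  -8.] [-36.   9.]
0.06 59 [-49.   1.] [-53.  -8.] [-45.   9.]
0.07 68 [-57.   1.] [-62.  -7.] [-53.   9.]
0.08 81 [-67.   1.] [-71.  -7.] [-62.   9.]
0.09 84 [-76.   2.] [-81.  -7.] [-72.   9.]
0.1 94 [-85.   0.] [-90.  -7.] [-81.   9.]
0.11 276 [-119.    1.] [-125.   -7.] [-90.   9.]
0.12 331 [-109.    1.] [-117.   -6.] [-99.   9.]
scoop 0.56 [0.54884442 0.02233458 0.00797983]
scoop_lip 0.75 [0.35208635 0.11539926 0.02169621]
mat (array([550.5,  17.8]), array([150.5, 123.9]), 40.8)
```

```bash
python3 -c "
from cell import *
print(sign_off(), get_state()['t'])"
```

```text
the job is handed in; nothing more can be done
the job is handed in; nothing more can be done
```

The job is done and handed in: three walnuts went from the tray into the white bowl with the scoop. The scoop then went back on the cork mat, upright on its bottom, and was let go. It took about 55 s of the 72 s, and sign-off gave no verdict.

**Method:** The tool can't tilt, so I let the scoop pivot in a light grip to scoop and to pour. This took some recovery:
- The first scooping pass caught only two nuts.
- I let go of the scoop once in the tray to flatten it.
- I also set it down once on the mat with the nuts aboard, where it tipped back onto its handle.

I saw no nut spilled and no finger contact with one.

**Last checks:**
- **Nuts:** Three were within about 30 mm of the bowl's centre and the other two were still in the tray. The scene camera saw all three in the bowl; the side camera saw only two.
- **Scoop:** It stood flat, its origin about 2 mm from the mat's centre.
- **Bowl:** I did not re-fit its position after the pour. Just before pouring it was within about 4 mm of its first position.
- **Remote:** It measured within about 3 mm of where it started. The scoop's handle end lay against or on it for a moment when the scoop tipped back.
- **Other bystanders:** Nothing in the moves should have touched them, but I did not re-measure them at the end.
- **Final view:** I had used up my picture views by then, so these checks are from depth measurements and the detection networks. One network reading put the scoop's lip on the remote; the depth data contradicted it, so I discarded it.

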